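# Pour the awl knobs into the green bin under the low shelf

## Task

Lift the scoop by its handle and pour all five wooden knobs into the green bin under the low glass shelf, without knocking the shelf or touching the knobs with the gripper. Then stand the empty scoop upright on its brown leather mat and let go; leave the bottle, the jar and the awl where they are.

Things in the scene. Friction and masses are not known exactly. Their poses are not given: they have to be found in the camera images.
- scoop: Aluminium scoop, about 160 g, holding five loose knobs. Origin: underside of the pan, middle of its 100 x 80 mm (x, y); x to the spout, handle to -x, z up. Floor 3 mm thick, flat from x = -50 to +10 mm, then a ramp rising 31 degrees to the lip. Back and side walls 3 mm thick, tops 40 mm (45 at the spout) above the underside. Knobs roll out when pitched well past 31 degrees (45 is enough).
- scoop_grip (a point): Grip point on the wooden handle, 115 mm behind the scoop's origin, 32 mm above its underside. The handle is a level bar 14 mm wide (y), 20 mm high, x = -50 to -175 mm. Grip it across y with the fingers slanting towards the spout (gripper's body leaned back 30 to 45 degrees): the gripper is then near upright and clear of the shelf when the scoop is pitched 45 degrees.
- scoop_lip (a point): Middle of the spout's pouring lip, 49 mm ahead of the scoop's origin and 26 mm above its underside.
- mat: Dark brown leather mat fixed on the bench, 170 x 150 x 3 mm thick, on which the scoop's pan stands at the start. Origin: centre of its underside; z up; top 3 mm above the bench.
- shelf: Low clear glass shelf, fixed. Origin: on the bench below the middle of the front edge; x points into the shelf, away from the robot, y along the edge. Glass 370 mm (y) x 190 mm deep x 10 mm, underside 148 mm above the bench. Three pots 60 mm tall stand on it at x = 155 mm. Wooden end panels 14 mm thick at y = +-178 mm; open in front and behind.
- green_bin: Green open bin, empty, fixed under the shelf: the target. 118 mm deep (x), 138 mm wide (y), walls and floor 4 mm thick; front wall 40 mm high, sides 60, back 75. Origin: centre of its underside, axes as the shelf's; it lies 94 mm behind the shelf's front edge and 85 mm to one side of its middle (front wall 35 mm behind the edge).
- red_bin: Red bin of the same size, fixed in the other place under the shelf, holding four black knobs; not the target.
- spray_bottle: Brown glass bottle, 64 mm diameter, 170 mm tall, standing; origin at the centre of its underside. Bystander.
- white_jar: White jar, 60 mm diameter, 65 mm tall, standing; origin at the centre of its underside. Bystander.
- awl: Awl lying on the bench, wooden handle and steel blade along its x, about 135 mm long (x from -30 to +105 mm), 28 mm high; origin under the handle. Bystander.
- knob0_center (a point): Centre of one of the five dark turned wooden knobs: a 24 mm ball of 12 g that rolls freely in the scoop.
- knob1_center (a point): Centre of one of the five dark turned wooden knobs: a 24 mm ball of 12 g that rolls freely in the scoop.
- knob2_center (a point): Centre of one of the five dark turned wooden knobs: a 24 mm ball of 12 g that rolls freely in the scoop.
- knob3_center (a point): Centre of one of the five dark turned wooden knobs: a 24 mm ball of 12 g that rolls freely in the scoop.
- knob4_center (a point): Centre of one of the five dark turned wooden knobs: a 24 mm ball of 12 g that rolls freely in the scoop.

How it is judged:
By the outcome, as a careful person would: the job done as asked, in the order asked, and still so for the second after the job is handed in, with the robot touching nothing.
It also fails if it takes over 58 s, if anything falls off the work surface, if the arm or the gripper's body presses on something with over 40 N, if the wrist force passes 120 N, or if a joint passes its speed limit or range.

## Robot

A 6-joint arm with a two-finger parallel gripper is mounted at the origin on the work surface. World frame = base frame: x ahead of the robot, y to its left, z up, the work surface at z = 0. Lengths are in mm, angles in rad, forces in N, time in s.
With the tool pointing down it reaches from about 400 to 925 mm from the base axis. Payload 12.5 kg.
Tool frame: the origin (TCP) lies midway between the tips of the shut fingers; the grasp point (between the pads) lies 19 mm behind it; z points along the fingers, y is the line along which they close (so a half turn about z gives the same grasp; the last joint's range is limited). The gripper opens to 95 mm and grips with 3 to 60 N. Pads are 20 mm wide; open, the fingers measure 119 mm over their backs; the gripper's body (75 mm by 180 mm) begins 59 mm behind the grasp point.
Start: joints at [-1.277, 0.491, 1.559, -0, 1.092, -0.106], TCP at [243.296, -575.723, 189.561] pointing down, gripper open.
Joint ranges: [-3.1, 3.1], [-0.84, 2.19], [0.05, 2.79], [-1.13, 4.28], [0.06, 2.93], [-2.69, 2.69]. Speed limits (rad/s): [2.22, 2.22, 2.79, 3.14, 3.14, 3.14].

## Interface

Orientations are given as [roll, pitch, yaw] about the fixed x, y, z axes, in that order (R = Rz(yaw) Ry(pitch) Rx(roll)).
In Python, from cell import state, viewer, env, models gives the robot as it stands. The module is installed in compiled form; this text tells all that it offers.
- The arm moves only by the tool arm_command, never from a script. Its argument "rows" is a list of rows, each a list of 2 entries, a list of its own where there are three numbers: the shift along the tool's x, y, z normalised to -1 to 1, where 1 is 0.25 m, then the turn about the tool's z normalised to -1 to 1, where 1 is pi rad. A call has exactly 5 rows; each row shifts and turns the commanded pose from where the row before left it, along the tool's axes as they then stand; what a row does not reach is not made up. A row lasts 1/10 s, in which the tool goes at most 50 mm and 8.59 degrees, less where a joint would pass 70% of its speed; a pose out of reach is approached as far as the arm can. A call with a number of a shift or a turn outside -1 to 1 is refused whole. A call with a gripper value outside its range is refused whole. "claw" is the opening, from 0 (shut) to 1 (fully open), set as the call begins (left out, the last holds). The fingers move at their own pace and stop on an object; the grip force is fixed at half the most. Time passes only in rows, so rows that do not move let the fingers close, or fill a call up. It gives the time, the measured TCP pose, the force, the opening and the grip force at its end, in the units of the state.
- state(): the state, without advancing time (a new reading comes with each control period).
- viewer.read_camera(name): name is "scene" or "top" or "wrist"; returns (picture, depth): 400x640x3 uint8, red, green, blue; 400x640 float32, mm along the optical axis (not along the pixel's ray), 0 where there is no reading.
- viewer.get_calibration(name): a dict with "camera_matrix" (3x3 intrinsics, pixels), "dist_coeffs" ([k1, k2, p1, p2, k3] as OpenCV has them; the pictures are not rectified), "world_to_cam" (4x4, takes a point from world to camera coordinates). Camera axes: x right, y up, looking along -z (the intrinsics and any distortion apply to the point x, -y, -z); pixel columns grow to the right and rows downward; lengths in mm; the calibration is good to about 2 mm. A picture is of the moment at which its call begins: read the wrist's pose just before it. get_calibration takes no time and is no camera call; for the wrist camera it gives the pose at the moment of the call.
- env.job_done(): hands the job in; it is judged then, once.
Trained networks look in the newest picture that a camera, given by its name, has taken for a name from the list of things; names that differ only in an ending like _2 or _b are one class to them, and where a whole thing is asked for, a point or a joint stands for the part that bears it (a point fixed in the world has none). Each returns a list of dicts, best first, with "confidence" (0 to 1); they miss things now and then, are a little off and sometimes report something else, mostly with a low value. They report only what shows in the picture. A call takes as long as a camera call.
- models.search_frame(camera, label): "position" ([x, y, z] in mm, in world coordinates, good to about 4 mm: the middle of the surface that is visible of it).
- models.mark_of(camera, label): "position" ([x, y, z] in mm, in world coordinates, good to about 4 mm: a listed point, or the origin of a listed thing).
The state is a dict: "t": time; "joints": joint angles; "qvel": joint speeds; "tau": joint torques, N m; "eef_pos": TCP position; "tcp_rot": TCP orientation; "ft_force": force on the tool from outside, world axes, zero at the start; "moment": the same for the moment, N m; "opening": opening from 0.0 (shut) to 1.0 (fully open); "grip_force": force on a finger pad.
Only numpy, scipy, OpenCV 4.12 (cv2) and the standard library are available. Lean on these libraries where they do the work, as an engineer would, in place of code of your own. Each camera call takes 0.05 s, during which the arm holds its last target. There are 200 camera calls.

## Working session

There is one attempt and no reset: what is moved stays moved. The work goes in short steps, Python scripts to look and compute and a tool call to move; the robot and the scene stay as the last step left them, time stands still between calls to the robot, and variables do not carry over. Pictures are saved under pics/ and viewed, at most 10 in all, crops included, and the job is handed in when it is done.

Besides the shell and the picture viewer there is one more tool, called after ">>>" as a command line: name --argument value ..., lists and objects as JSON in quotes. arm_command: Moves the arm, as the interface text tells. Scaled input: -1 to 1 covers 0.25 m each way for a shift and pi rad each way for a turn. Its arguments: {"type":"object","properties":{"rows":{"type":"array","items":{"type":"array"}},"claw":{"type":"number"}},"required":["rows"]}

```bash
mkdir -p pics; cat > h.py <<'E'
import numpy as np,cv2
from cell import state,viewer,env,models
def m(cam,l,f='mark_of',n=2):
    for d in getattr(models,f)(cam,l)[:n]: print(cam,l,f,np.round(d['position'],0),round(d['confidence'],2))
def snap(cam,name):
    im,d=viewer.read_camera(cam); cv2.imwrite('pics/'+name,im[:,:,::-1]); return im,d
E
python3 - <<'E'
from h import *
s=state(); print({k:np.round(v,3) for k,v in s.items()})
a,_=snap('scene','s0.png');b,_=snap('top','t0.png')
cv2.imwrite('pics/both.png',cv2.resize(np.vstack([a,b])[:,:,::-1],(480,600)))
for c in('scene','top'):
  for l in 'scoop scoop_grip scoop_lip mat shelf green_bin red_bin spray_bottle white_jar awl'.split(): m(c,l,n=1)
  m(c,'knob0_center',n=6)
E
```

```text
{'t': np.float64(0.0), 'joints': array([-1.277,  0.492,  1.559, -0.   ,  1.092, -0.106]), 'qvel': array([ 0.   , -0.001,  0.002, -0.001, -0.001,  0.002]), 'tau': array([-1.0000e-03, -6.1265e+01, -2.5818e+01,  6.9000e-02,  4.8000e-02,
       -0.0000e+00]), 'eef_pos': array([ 243.214, -575.431,  188.956]), 'tcp_rot': array([-3.14, -0.  ,  0.4 ]), 'ft_force': array([-0.719, -0.22 , -0.454]), 'moment': array([0.023, 0.015, 0.042]), 'grip_force': np.float64(0.0), 'opening': np.float64(1.004)}
scene scoop mark_of [616. 212.   4.] 0.89
scene scoop_grip mark_of [520. 147.  33.] 0.86
scene scoop_lip mark_of [651. 242.  30.] 0.97
scene mat mark_of [608. 216.  -1.] 0.68
scene shelf mark_of [610. 218.   1.] 0.59
scene green_bin mark_of [781. -58.   2.] 0.59
scene red_bin mark_of [ 753. -229.    2.] 0.85
scene spray_bottle mark_of [465. 427.  -2.] 0.76
scene white_jar mark_of [ 421. -403.   -0.] 0.89
scene awl mark_of [387. -52.  -3.] 0.72
scene knob0_center mark_of [587. 197.  16.] 0.67
scene knob0_center mark_of [602. 174.  17.] 0.38
top scoop mark_of [615. 211.   5.] 0.88
top scoop_grip mark_of [521. 143.  31.] 0.62
top scoop_lip mark_of [651. 242.  28.] 0.78
top mat mark_of [608. 218.   1.] 0.8
top shelf mark_of [ 672. -128.   -0.] 0.82
top spray_bottle mark_of [463. 433.   3.] 0.87
top white_jar mark_of [ 418. -402.    1.] 0.85
top awl mark_of [390. -50.  -1.] 0.84
top knob0_center mark_of [604. 173.  22.] 0.44
```

View pics/s0.png

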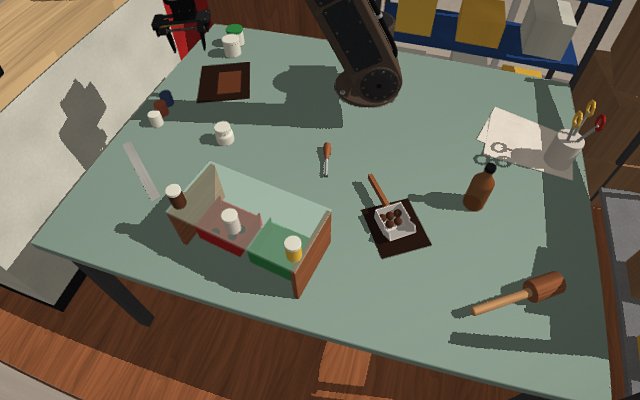

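View pics/t0.png

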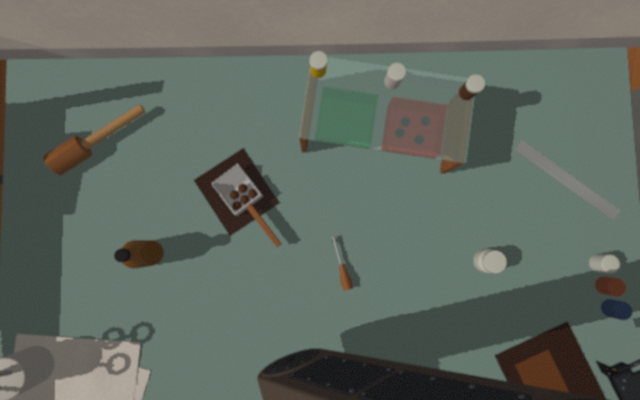

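>>> arm_command --rows '[[[0.135, -0.136, -0.04], 0], [[0.135, -0.136, -0.04], 0], [[0.135, -0.136, -0.04], 0], [[0.135, -0.136, -0.04], 0], [[0.135, -0.136, -0.04], 0]]'

```text
t: 1.7
eef_pos: [332.9, -351.7, 240.0]
tcp_rot: [3.141, -0.0, 0.399]
ft_force: [-0.4, -0.1, 1.2]
opening: 1.002
grip_force: 0.0
```

>>> arm_command --rows '[[[0.135, -0.136, -0.04], 0], [[0.135, -0.136, -0.04], 0], [[0.135, -0.136, -0.04], 0], [[0.135, -0.136, -0.04], 0], [[0.135, -0.136, -0.04], 0]]'

```text
t: 2.2
eef_pos: [422.1, -129.3, 290.3]
tcp_rot: [3.141, -0.001, 0.4]
ft_force: [0.6, -0.7, 0.1]
opening: 1.0
grip_force: 0.0
```

>>> arm_command --rows '[[[0, 0, 0], 0.036], [[0, 0, 0], 0.036], [[0, 0, 0], 0.036], [[0, 0, 0], 0.036], [[0, 0, 0], 0.036]]'

```text
t: 2.7
eef_pos: [421.8, -131.1, 289.6]
tcp_rot: [3.141, -0.0, -0.17]
ft_force: [-0.9, 0.7, 0.9]
opening: 0.999
grip_force: 0.0
```

>>> arm_command --rows '[[[-0.15, 0, 0], 0], [[-0.15, 0, 0], 0], [[-0.15, 0, 0], 0], [[-0.15, 0, 0], 0], [[-0.15, 0, 0], 0]]'

```text
t: 3.2
eef_pos: [235.5, -99.6, 289.4]
tcp_rot: [3.141, -0.0, -0.165]
ft_force: [-0.5, -1.1, -0.3]
opening: 0.999
grip_force: 0.0
```

```bash
python3 -c "
from h import *
s=state();print(np.round(s['joints'],3),np.round(s['eef_pos']),np.round(s['tcp_rot'],3),s['t'])"
```

```text
[-0.661 -0.211  2.139 -0.     1.213  1.075] [ 236. -100.  289.] [ 3.141 -0.    -0.165] 3.2
```

>>> arm_command --rows '[[[0.1, 0, -0.17], 0], [[0.1, 0, -0.17], 0], [[0.1, 0, -0.17], 0], [[0.1, 0, -0.17], 0], [[0.1, 0, -0.17], 0]]'

```text
t: 3.7
eef_pos: [360.7, -120.6, 504.0]
tcp_rot: [3.141, -0.001, -0.166]
ft_force: [0.1, -0.3, 0.6]
opening: 1.0
grip_force: 0.0
```

>>> arm_command --rows '[[[0, 0, -0.2], 0], [[0, 0, -0.2], 0], [[0, 0, -0.2], 0], [[0, 0, -0.2], 0], [[0, 0, -0.2], 0]]'

```text
t: 4.2
eef_pos: [359.5, -120.4, 748.7]
tcp_rot: [3.141, -0.002, -0.166]
ft_force: [0.4, -0.9, 0.6]
opening: 1.001
grip_force: 0.0
```

>>> arm_command --rows '[[[0, 0, -0.2], 0], [[0, 0, -0.2], 0], [[0, 0, -0.2], 0], [[0, 0, -0.2], 0], [[0, 0, -0.2], 0]]'

```text
t: 4.7
eef_pos: [277.2, -94.2, 848.8]
tcp_rot: [-3.101, 0.073, -0.164]
ft_force: [-0.1, 0.8, 0.6]
opening: 1.005
grip_force: 0.0
```

```bash
python3 -c "
from h import *
s=state();print(np.round(s['joints'],3),np.round(s['eef_pos']),np.round(s['tcp_rot'],3),s['t'])"
```

```text
[-0.564  0.253  0.047  0.043  2.925  1.215] [277. -94. 849.] [-3.101  0.073 -0.164] 4.7
```

>>> arm_command --rows '[[[0, 0, 0.1], 0], [[0, 0, 0.15], 0], [[0, 0, 0.2], 0], [[0, 0, 0.2], 0], [[0, 0, 0.2], 0]]'

```text
t: 5.2
eef_pos: [268.7, -85.8, 694.3]
tcp_rot: [-3.098, 0.076, -0.165]
ft_force: [1.0, -0.3, 1.3]
opening: 1.002
grip_force: 0.0
```

```bash
python3 -c "
from h import *
s=state();print(np.round(s['joints'],3),np.round(s['eef_pos']),np.round(s['tcp_rot'],3),s['t'])"
```

```text
[-0.557 -0.097  1.032  0.015  2.294  1.19 ] [269. -86. 694.] [-3.098  0.076 -0.165] 5.2
```

```bash
cat > kin.py <<'E'
import numpy as np
from scipy.spatial.transform import Rotation as R
from scipy.optimize import least_squares
LO=np.array([-3.1,-.84,.05,-1.13,.06,-2.69]);HI=np.array([3.1,2.19,2.79,4.28,2.93,2.69])
P=None
def fk(q,p=None):
    l,h,L1,L2,e,D=P if p is None else p
    a=R.from_euler('z',q[0]); b=a*R.from_euler('y',q[1]); c=a*R.from_euler('y',q[1]+q[2])
    t=c*R.from_euler('ZYZ',[q[3],q[4],q[5]+np.pi/2])
    return a.apply([0,l,h])+b.apply([0,0,L1])+c.apply([e,0,L2])+t.apply([0,0,D]),t
data=[([-1.277,.491,1.559,0,1.092,-.106],[243.3,-575.7,189.6],[-3.14,0,.4]),
([-.661,-.211,2.139,0,1.213,1.075],[235.5,-99.6,289.4],[3.141,0,-.165]),
([-.564,.253,.047,.043,2.925,1.215],[277.2,-94.2,848.8],[-3.101,.073,-.164]),
([-.557,-.097,1.032,.015,2.294,1.19],[268.7,-85.8,694.3],[-3.098,.076,-.165])]
def res(p): return np.concatenate([fk(np.array(q),p)[0]-x for q,x,_ in data])
s=least_squares(res,[66,200,560,400,0,300]);P=s.x
if __name__=='__main__':
    print(np.round(P,1),np.round(s.fun,1))
    for q,x,r in data: print(np.round((R.from_euler('xyz',r).inv()*fk(q)[1]).magnitude(),3))
    # emulate up-push with weighted solvers
    q0=least_squares(lambda q:np.r_[(fk(q)[0]-[359.5,-120.4,748.7]),300*(R.from_euler('xyz',[np.pi,0,-.166]).inv()*fk(q)[1]).as_rotvec()],[-.56,.0,.6,0,2.5,1.1],bounds=(LO,HI)).x
    print(q0.round(3))
    for w in (30,100,300,1000):
        q=q0.copy()
        for k in range(5):
            x,t=fk(q); xt=x+t.apply([0,0,-50])
            q=least_squares(lambda v:np.r_[fk(v)[0]-xt,w*(t.inv()*fk(v)[1]).as_rotvec()],np.clip(q,LO+1e-4,HI-1e-4),bounds=(LO,HI)).x
        x,t=fk(q);print(w,q.round(3),x.round(),t.as_euler('xyz').round(3))
E
python3 kin.py
```

```text
[ 66.  196.7 587.1 410.9  43.1 297.2] [-0.2 -0.  -0.1  0.1 -0.1  0.1  0.1  0.1 -0.  -0.   0.1  0. ]
0.001
0.001
0.001
0.001
[-0.498  0.096  0.675 -0.     2.371  1.239]
30 [-0.971  0.024  0.05   0.608  2.296  1.354] [ 303. -101.  980.] [ 2.986 -0.774 -0.103]
100 [-0.815  0.06   0.05   0.435  2.377  1.339] [ 307. -103.  953.] [ 3.019 -0.656 -0.124]
300 [-0.572  0.2    0.05   0.11   2.704  1.27 ] [ 308. -103.  868.] [ 3.111 -0.188 -0.163]
1000 [-0.532  0.254  0.05   0.011  2.822  1.215] [ 306. -103.  847.] [ 3.139 -0.017 -0.166]
```

```bash
cat > emu.py <<'E'
from kin import *
V=.07*np.array([2.22,2.22,2.79,3.14,3.14,3.14])
def jac(q):
    x,t=fk(q);J=np.zeros((6,6))
    for i in range(6):
        d=q.copy();d[i]+=1e-5;x2,t2=fk(d);J[:3,i]=(x2-x)/1e-5;J[3:,i]=(t2*t.inv()).as_rotvec()/1e-5
    return J
def dls(q,xt,tt,w,lam,n,cap):
    W=np.r_[1,1,1,w,w,w]/1000
    q=q.copy()
    for _ in range(n):
        x,t=fk(q);e=np.r_[xt-x,(tt*t.inv()).as_rotvec()]*W
        J=W[:,None]*jac(q)
        dq=J.T@np.linalg.solve(J@J.T+lam**2*np.eye(6),e)
        m=abs(dq).max(); dq*=min(1,cap/max(m,1e-9)); q=np.clip(q+dq,LO,HI)
    return q
def row(q,shift,turn=0,par=None,mode='scale'):
    w,lam,n,cap=par
    x,t=fk(q);tt=t*R.from_euler('z',turn)
    g=dls(q,x+t.apply(shift),tt,w,lam,n,cap);dq=g-q
    return q+(dq*min(1,(V/np.maximum(abs(dq),1e-9)).min()) if mode=='scale' else np.clip(dq,-V,V))
if __name__=='__main__':
    q0=np.array([-.498,.096,.675,0,2.371,1.239]);ob=np.array([-.564,.253,.05,.043,2.925,1.215]);out=[]
    import itertools
    for w,lam,n,cap,mode in itertools.product((100,200,300,500,1000),(.003,.01,.03,.1),(5,30,100),(.1,.5),('scale','clip')):
        q=q0
        for k in range(5): q=row(q,[0,0,-50],0,(w,lam,n,cap),mode)
        out.append((np.linalg.norm(q-ob),w,lam,n,cap,mode,q.round(3),fk(q)[1].as_euler('xyz').round(3)))
    out.sort(key=lambda o:o[0])
    for o in out[:6]: print(*o)
E
python3 emu.py
```

```text
0.15964174717396903 300 0.1 5 0.1 scale [-0.533  0.386  0.05   0.084  2.93   1.287] [-3.043  0.204 -0.159]
0.16498467591731916 500 0.1 5 0.1 scale [-0.524  0.408  0.05   0.039  2.93   1.252] [-3.046  0.228 -0.157]
0.1695766297060059 500 0.1 5 0.5 scale [-0.523  0.412  0.05   0.042  2.93   1.256] [-3.044  0.232 -0.157]
0.1715216446924321 300 0.1 5 0.5 scale [-0.534  0.39   0.05   0.096  2.93   1.298] [-3.039  0.207 -0.16 ]
0.1761668065006836 1000 0.1 5 0.1 scale [-5.180e-01  4.180e-01  5.000e-02  2.000e-03  2.930e+00  1.221e+00] [-3.051  0.24  -0.156]
0.1772599449416882 200 0.1 5 0.1 scale [-0.551  0.321  0.05   0.124  2.816  1.306] [-3.087  0.03  -0.169]
```

```bash
cat > t.py <<'E'
from emu import *
q0=np.array([-.557,-.097,1.032,.015,2.294,1.19])
def lean(q):
    z=fk(q)[1].apply([0,0,1]);return np.degrees(np.arccos(-z[2])).round(1),np.degrees(np.arctan2(z[1],z[0])).round()
for par in ((500,.1,5,.1),(300,.1,5,.1),(1000,.1,10,.5),(300,.03,30,.1)):
  for out in (0,150,300,450):
    for up in ((0,0,-50),(35,0,-35),(-25,0,-43)):
      q=q0
      for k in range(out//50): q=row(q,[50,0,0],0,par)
      tr=[]
      for k in range(25):
        q=row(q,list(up),0,par)
        if k%5==4: tr.append(lean(q))
      print(par,out,up,*[f'{a}/{b:.0f}' for a,b in tr],q.round(2),fk(q)[0].round())
E
python3 t.py
```

```text
(500, 0.1, 5, 0.1) 0 (0, 0, -50) 6.9/139 17.2/122 29.0/111 40.3/108 52.0/103 [-1.07  0.67  0.05  2.25  2.87  2.69] [ 324. -323.  757.]
(500, 0.1, 5, 0.1) 0 (35, 0, -35) 9.2/145 35.4/148 55.6/146 75.5/144 94.7/141 [-0.46  1.65  0.05  1.38  2.92  2.69] [ 684. -193.   80.]
(500, 0.1, 5, 0.1) 0 (-25, 0, -43) 0.7/177 2.1/-40 9.2/-6 21.3/-9 37.0/-9 [-2.99  0.47  0.05  2.06  2.93  0.87] [-317. -170.  817.]
(500, 0.1, 5, 0.1) 150 (0, 0, -50) 18.5/149 28.9/135 40.4/126 49.3/121 58.9/117 [-0.86  0.83  0.05  2.12  2.89  2.69] [ 444. -319.  667.]
(500, 0.1, 5, 0.1) 150 (35, 0, -35) 18.2/151 46.7/152 66.9/149 86.7/146 105.8/142 [-0.44  1.85  0.05  1.35  2.92  2.69] [ 651. -164.  -60.]
(500, 0.1, 5, 0.1) 150 (-25, 0, -43) 9.6/142 9.8/110 14.7/68 20.4/42 40.2/41 [-2.4   0.32  0.05  3.08  2.81  2.52] [ -89. -177.  893.]
(500, 0.1, 5, 0.1) 300 (0, 0, -50) 31.2/153 41.7/141 53.1/133 59.8/129 68.3/124 [-0.75  1.03  0.05  2.03  2.9   2.69] [ 537. -327.  549.]
(500, 0.1, 5, 0.1) 300 (35, 0, -35) 34.3/155 61.3/154 81.4/150 101.1/146 119.4/141 [-0.44  2.1   0.05  1.33  2.92  2.69] [ 575. -128. -215.]
(500,
[... 4873 characters left out ...]
03, 30, 0.1) 300 (35, 0, -35) 50.5/140 98.2/128 140.2/53 124.3/27 117.6/22 [-0.44  2.19  0.05  2.42  1.39  2.69] [ 972. -167. -295.]
(300, 0.03, 30, 0.1) 300 (-25, 0, -43) 37.9/141 61.6/132 135.2/110 162.2/43 156.8/-5 [-1.14  2.19  0.05  2.75  2.    2.69] [ 498. -687. -159.]
(300, 0.03, 30, 0.1) 450 (0, 0, -50) 61.8/141 120.9/116 143.2/30 136.7/16 132.4/8 [-1.11  2.19  0.05  2.34  1.8   2.69] [ 623. -633. -232.]
(300, 0.03, 30, 0.1) 450 (35, 0, -35) 65.5/143 123.9/119 135.4/38 122.1/25 117.8/22 [-0.38  2.19  0.05  2.47  1.36  2.69] [ 987. -130. -294.]
(300, 0.03, 30, 0.1) 450 (-25, 0, -43) 59.2/143 104.3/128 159.1/64 155.6/10 153.0/-1 [-1.26  2.19  0.05  2.64  2.03  2.69] [ 435. -717. -168.]
```

```bash
cat >> h.py <<'E'
from scipy.spatial.transform import Rotation as R
def st(p=True):
    s=state();x=np.array(s['eef_pos']);t=R.from_euler('xyz',s['tcp_rot']);z=t.apply([0,0,1])
    if p: print('t',round(float(s['t']),2),'q',np.round(s['joints'],2),'tcp',x.round(),'yaw',round(np.degrees(s['tcp_rot'][2]),1),'lean',round(np.degrees(np.arccos(-z[2])),1),'d',round(np.degrees(np.arctan2(z[1],z[0]))),'F',np.round(s['ft_force'],1),'op',round(float(s['opening']),3))
    return x,t
def to(target,turn=0,step=48,ori=None,start=None):
    """rows (normalised) from present pose to TCP target after turning by 'turn' rad about tool z first"""
    x,t=st(start is None)
    if ori is not None: t=ori
    if start is not None: x=np.array(start)
    t=t*R.from_euler('z',turn); s=t.inv().apply(np.array(target)-x)
    n=max(1,int(np.ceil(np.linalg.norm(s)/step))); print('turn',round(turn/np.pi,3),'| rows',n,'x',np.round(s/250/n,4),'total mm',s.round(1)); return t
E
python3 - <<'E'
from h import *
t=to([521,145,170],-.80)
E
```

```text
t 5.2 q [-0.56 -0.1   1.03  0.01  2.29  1.19] tcp [269. -86. 694.] yaw -9.4 lean 5.0 d 141 F [ 1.  -0.3  1.3] op 1.002
turn -0.255 | rows 14 x [0.1004 0.0022 0.148 ] total mm [351.4   7.8 517.9]
```

>>> arm_command --rows '[[[0, 0, 0.148], -0.0425], [[0, 0, 0.148], -0.0425], [[0, 0, 0.148], -0.0425], [[0, 0, 0.148], -0.0425], [[0, 0, 0.148], -0.0425]]'

```text
t: 5.7
eef_pos: [256.0, -75.4, 510.1]
tcp_rot: [-3.059, 0.033, 0.508]
ft_force: [0.3, -0.8, -0.6]
opening: 1.001
grip_force: 0.0
```

>>> arm_command --rows '[[[0, 0, 0.148], -0.0425], [[0.156, 0.003, 0.13], 0], [[0.156, 0.003, 0.13], 0], [[0.156, 0.003, 0.13], 0], [[0.156, 0.003, 0.13], 0]]'

```text
t: 6.2
eef_pos: [371.1, 23.7, 342.5]
tcp_rot: [-3.056, 0.022, 0.636]
ft_force: [0.4, -0.6, -0.2]
opening: 1.003
grip_force: 0.0
```

>>> arm_command --rows '[[[0.156, 0.003, 0.13], 0], [[0.156, 0.003, 0.13], 0], [[0.156, 0.003, 0.13], 0], [[0.156, 0.003, 0.13], 0], [[0.156, 0.003, 0.13], 0]]'

```text
t: 6.7
eef_pos: [517.0, 143.6, 178.1]
tcp_rot: [-3.055, 0.022, 0.636]
ft_force: [0.6, -1.0, 0.1]
opening: 1.002
grip_force: 0.0
```

```bash
python3 - <<'E'
from h import *
st(); snap('wrist','w1.png')
for l in 'scoop scoop_grip scoop_lip mat'.split(): m('wrist',l)
m('wrist','knob0_center',n=6)
for l in 'scoop scoop_grip scoop_lip mat'.split(): m('wrist',l,n=1)
c=viewer.get_calibration('wrist'); 
to([521,145,17])
E
```

```text
t 6.7 q [0.11 0.4  1.75 0.07 1.05 1.01] tcp [517. 144. 178.] yaw 36.4 lean 5.1 d 141 F [ 0.6 -1.   0.1] op 1.002
wrist scoop mark_of [614. 214.   4.] 0.72
wrist scoop_grip mark_of [517. 144.  35.] 0.8
wrist scoop_lip mark_of [650. 242.  27.] 0.84
wrist scoop_lip mark_of [782. -60.  -1.] 0.74
wrist knob0_center mark_of [601. 173.  17.] 0.71
wrist scoop mark_of [614. 214.   4.] 0.72
wrist scoop_grip mark_of [517. 144.  35.] 0.8
wrist scoop_lip mark_of [650. 242.  27.] 0.84
t 7.2 q [0.11 0.4  1.76 0.07 1.05 1.01] tcp [516. 142. 181.] yaw 36.4 lean 5.0 d 140 F [-0.3  0.2 -0.9] op 1.002
turn 0.0 | rows 4 x [0.0092 0.0144 0.163 ] total mm [  9.2  14.4 163. ]
```

View pics/w1.png

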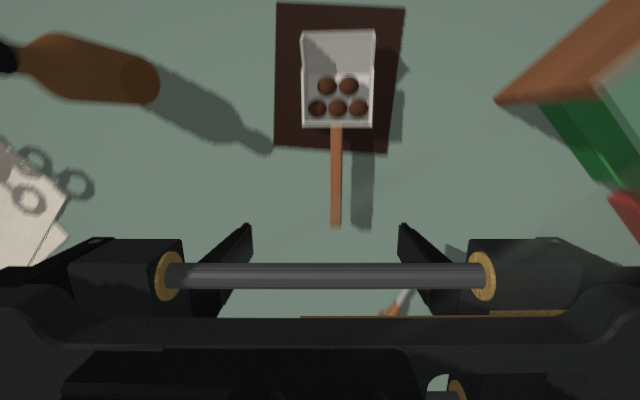

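>>> arm_command --rows '[[[0.005, 0.01, 0.14], 0], [[0.005, 0.01, 0.14], 0], [[0.005, 0.01, 0.14], 0], [[0.005, 0.01, 0.13], 0], [[0.004, 0.009, 0.098], 0]]' --claw 0.6

```text
t: 7.7
eef_pos: [516.6, 144.8, 16.0]
tcp_rot: [-3.055, 0.022, 0.635]
ft_force: [0.8, -0.5, 1.4]
opening: 0.64
grip_force: 0.0
```

>>> arm_command --rows '[[[0, 0, 0], 0], [[0, 0, 0], 0], [[0, 0, 0], 0], [[0, 0, 0], 0], [[0, 0, 0], 0]]' --claw 0

```text
t: 8.2
eef_pos: [517.4, 145.3, 18.0]
tcp_rot: [-3.056, 0.021, 0.636]
ft_force: [-0.7, 0.8, 0.1]
opening: 0.236
grip_force: 0.0
```

```bash
python3 -c "
from h import *
st()"
```

```text
t 8.2 q [0.12 0.63 1.89 0.1  0.69 0.97] tcp [517. 145.  18.] yaw 36.4 lean 5.1 d 140 F [-0.7  0.8  0.1] op 0.236
```

>>> arm_command --rows '[[[0, 0, 0], 0], [[0, 0, 0], 0], [[0, 0, 0], 0], [[0, 0, 0], 0], [[0, 0, 0], 0]]' --claw 0

```text
t: 8.7
eef_pos: [516.9, 145.1, 17.0]
tcp_rot: [-3.055, 0.023, 0.636]
ft_force: [-1.1, -2.0, 2.4]
opening: 0.138
grip_force: 30.0
```

```bash
cat > pour.py <<'E'
import numpy as np, itertools
from scipy.spatial.transform import Rotation as R
def grid(a,b,c): return np.array(list(itertools.product(a,b,c)),float)
g=lambda a,b,n:np.linspace(a,b,n)
xs=g(-50,49,8)
floor=np.array([[x,y,0 if x<10 else (x-10)*.6] for x in xs for y in g(-40,40,6)])
walls=np.array([[x,y,z] for x in xs for y in (-40,40) for z in (25,40+5*(x>40))]+[[-50,y,40] for y in g(-40,40,6)])
handle=grid(g(-175,-50,8),(-7,7),(22,42))
SC=np.vstack([floor,walls,handle])
def toolpts(): # tool frame relative to grasp point
    f=grid((-10,10),(-22,-7,7,22),g(-59,19,6)); b=grid(g(-38,38,4),g(-90,90,7),g(-260,-59,7)); return np.vstack([f,b])
TP=toolpts()
B=[((0,190),(-185,185),(148,158)),((0,190),(171,185),(0,148)),((0,190),(-185,-171),(0,148)),((35,39),(16,154),(0,40)),((35,153),(16,20),(0,60)),((35,153),(150,154),(0,60)),((149,153),(16,154),(0,75)),((35,39),(-154,-16),(0,40)),((35,153),(-20,-16),(0,60)),((120,190),(-185,185),(158,218))]
def clear(p):
    m=1e9
    for b in B:
        d=np.array([np.maximum(np.maximum(b[i][0]-p[:,i],p[:,i]-b[i][1]),0) for i in range(3)])
        m=min(m,np.sqrt((d**2).sum(0)).min())
    return min(m,p[:,2].min())
GR=np.array([-115,0,32.]);LIP=np.array([49,0,26.])
def pose(a,d,phi,lip=None):
    """rotations in shelf frame; a lean, d slant azimuth (rad, shelf frame), phi cw turn"""
    zt=np.array([np.sin(a)*np.cos(d),np.sin(a)*np.sin(d),-np.cos(a)])
    Q=R.from_rotvec(zt*phi); Rs=Q*R.from_euler('z',d)
    y=np.cross(zt,[np.cos(d),np.sin(d),0]);y/=np.linalg.norm(y);x=np.cross(y,zt)
    Rt=Q*R.from_matrix(np.c_[x,y,zt]); return Rs,Rt
def pts(Rs,Rt,grip):
    return np.vstack([Rs.apply(SC-GR)+grip,Rt.apply(TP)+grip])
def roll(Rs): return Rs.apply([np.cos(.541),0,np.sin(.541)])[2]
if __name__=='__main__':
    D=np.radians
    for a in (22,25,28,31):
      for hd in (-30,-15,0,15,30):
       for sg in (1,-1):
        # find d so that final heading = hd at phi_end where slope 45deg
        best=None
        for phi in range(90,181,5):
            Rs,_=pose(D(a),0,sg*D(phi)); u=Rs.apply([1,0,0])
            if -u[2]>np.sin(D(44)) or phi==180: break
        d=D(hd)-np.arctan2(u[1],u[0])
        rel=next(f for f in range(40,181,2) if roll(pose(D(a),0,sg*D(f))[0])<0)
        out=[]
        for f in (rel-4,(rel+phi)/2,phi):
            Rs,Rt=pose(D(a),d,sg*D(f));u=Rs.apply([1,0,0]);bc=(-1,)
            for lx in (52,60,70,80):
              for ly in (55,85,115):
                for lz in (55,65,75,90):
                    grip=np.array([lx,ly,lz])-Rs.apply(LIP-GR);c=clear(pts(Rs,Rt,grip))
                    if c>bc[0]: bc=(c,lx,ly,lz)
            out.append((round(np.degrees(np.arctan2(u[1],u[0]))),round(bc[0]),*bc[1:]))
        print(a,hd,sg,'phi',rel,phi,'d_world',round(np.degrees(d)-9.3)%360,'roll',round(np.degrees(np.arcsin(Rs.apply([0,1,0])[2]))),*out)
E
python3 pour.py | awk '{print}' ; python3 -c "
from h import *
st()"
```

```text
22 -30 1 phi 114 180 d_world 141 roll 0 (50, 8, 52, 115, 75) (11, 11, 52, 85, 65) (-30, 8, 52, 85, 55)
22 -30 -1 phi 114 180 d_world 141 roll 0 (-110, 0, 52, 55, 55) (-71, 0, 52, 55, 55) (-30, 8, 52, 85, 55)
22 -15 1 phi 114 180 d_world 156 roll 0 (65, 0, 52, 55, 55) (26, 10, 60, 85, 55) (-15, 13, 52, 85, 55)
22 -15 -1 phi 114 180 d_world 156 roll 0 (-95, 0, 52, 55, 55) (-56, 0, 52, 55, 55) (-15, 13, 52, 85, 55)
22 0 1 phi 114 180 d_world 171 roll 0 (80, 0, 52, 55, 55) (41, 6, 52, 85, 55) (0, 15, 52, 85, 55)
22 0 -1 phi 114 180 d_world 171 roll 0 (-80, 0, 52, 55, 55) (-41, 5, 52, 55, 55) (0, 15, 52, 85, 55)
22 15 1 phi 114 180 d_world 186 roll 0 (95, 0, 52, 55, 55) (56, 0, 52, 55, 55) (15, 13, 52, 85, 55)
22 15 -1 phi 114 180 d_world 186 roll 0 (-65, 0, 52, 55, 55) (-26, 10, 60, 85, 55) (15, 13, 52, 85, 55)
22 30 1 phi 114 180 d_world 201 roll 0 (110, 0, 52, 55, 55) (71, 0, 52, 55, 55) (30, 8, 52, 85, 55)
22 30 -1 phi 114 180 d_world 201 roll 0 (-50, 10, 52, 55, 65) (-11, 11, 52, 55, 65) (30, 8, 52, 85, 55)
25 -30 1 phi 104 145 d_world 94 roll 14 (16, 14, 52, 85, 75) (-7, 5, 52, 85, 
[... 2388 characters left out ...]
 125 d_world 93 roll 25 (33, 6, 52, 85, 65) (16, 6, 52, 85, 65) (0, 0, 52, 55, 55)
31 0 -1 phi 90 125 d_world 248 roll -25 (-33, 13, 52, 55, 75) (-16, 6, 52, 55, 65) (0, 0, 52, 55, 55)
31 15 1 phi 90 125 d_world 108 roll 25 (48, 1, 52, 55, 90) (31, 6, 52, 85, 65) (15, 0, 52, 55, 55)
31 15 -1 phi 90 125 d_world 263 roll -25 (-18, 12, 52, 55, 75) (-1, 4, 52, 55, 65) (15, 0, 52, 55, 55)
31 30 1 phi 90 125 d_world 123 roll 25 (63, 0, 52, 55, 55) (46, 5, 52, 85, 65) (30, 1, 52, 85, 55)
31 30 -1 phi 90 125 d_world 278 roll -25 (-3, 13, 52, 55, 75) (14, 5, 80, 55, 55) (30, 0, 52, 55, 55)
t 8.7 q [0.11 0.63 1.89 0.1  0.69 0.97] tcp [517. 145.  17.] yaw 36.4 lean 5.1 d 141 F [-1.1 -2.   2.4] op 0.138
```

>>> arm_command --rows '[[[0, 0, -0.06], 0], [[0, 0, -0.12], 0], [[0, 0, -0.12], 0], [[0, 0, 0], -0.025], [[0, 0, 0], -0.045]]'

```text
t: 9.2
eef_pos: [522.3, 141.1, 92.2]
tcp_rot: [-3.053, 0.002, 0.858]
ft_force: [0.1, -0.4, -1.7]
opening: 0.136
grip_force: 29.9
```

>>> arm_command --rows '[[[0, 0, 0], -0.0455], [[0, 0, 0], -0.0455], [[0, 0, 0], -0.0455], [[0, 0, 0], -0.0455], [[0, 0, 0], -0.0455]]'

```text
t: 9.7
eef_pos: [521.9, 141.1, 91.2]
tcp_rot: [-3.072, -0.057, 1.573]
ft_force: [0.1, 0.5, -2.4]
opening: 0.139
grip_force: 29.9
```

>>> arm_command --rows '[[[0, 0, 0], -0.0455], [[0, 0, 0], -0.0455], [[0, 0, 0], -0.0455], [[0, 0, 0], -0.0455], [[0, 0, 0], -0.045]]'

```text
t: 10.2
eef_pos: [521.9, 141.1, 91.3]
tcp_rot: [-3.126, -0.089, 2.288]
ft_force: [-0.4, 0.8, -2.5]
opening: 0.136
grip_force: 29.9
```

```bash
python3 - <<'E'
from h import *
st()
im,d=snap('scene','s1.png')
cv2.imwrite('pics/s1c.png',cv2.resize(im[120:280,280:500,::-1],(660,480)))
for l in ('scoop','scoop_grip','scoop_lip'): m('scene',l,n=1);m('top',l,n=1) if l=='scoop' and snap('top','t1.png') else None
to([701,152,105])
E
```

```text
t 10.2 q [ 0.11  0.52  1.83  0.08  0.86 -0.67] tcp [522. 141.  91.] yaw 131.1 lean 5.2 d 141 F [-0.4  0.8 -2.5] op 0.136
scene scoop mark_of [453. 235.  87.] 0.96
top scoop mark_of [387. -50.   0.] 0.35
scene scoop_grip mark_of [521. 142. 109.] 0.71
scene scoop_lip mark_of [415. 267. 113.] 0.7
t 10.5 q [ 0.11  0.52  1.83  0.08  0.86 -0.66] tcp [522. 141.  92.] yaw 130.6 lean 5.1 d 141 F [-0.1 -0.5 -2.1] op 0.139
turn 0.0 | rows 4 x [-0.1064  0.1426 -0.0252] total mm [-106.4  142.6  -25.2]
```

View pics/s1c.png

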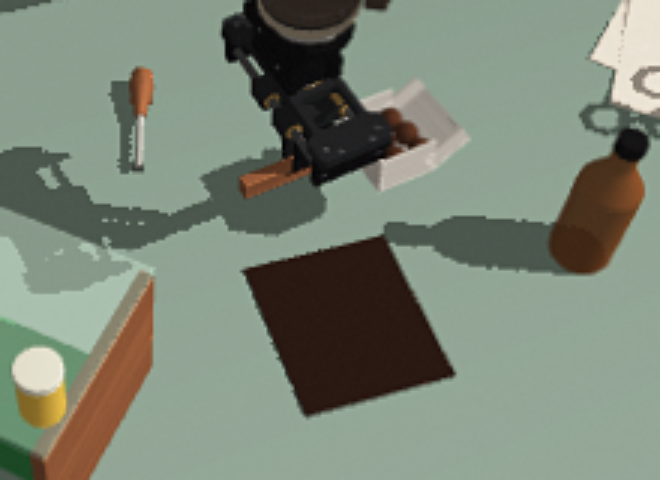

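```bash
python3 - <<'E'
from h import *
t=to([700,153,60],-.251)
to([700,153,14],ori=t,start=[700,153,60])
E
```

```text
t 10.5 q [ 0.11  0.52  1.83  0.08  0.86 -0.66] tcp [522. 141.  92.] yaw 130.6 lean 5.1 d 141 F [-0.1 -0.5 -2.1] op 0.139
turn -0.08 | rows 4 x [-0.1411  0.1117  0.0197] total mm [-141.1  111.7   19.7]
turn 0.0 | rows 1 x [-0.0164 -0.0012  0.1833] total mm [-4.1 -0.3 45.8]
```

>>> arm_command --rows '[[[0, 0, 0], -0.04], [[0, 0, 0], -0.04], [[-0.14, 0.11, 0.02], 0], [[-0.14, 0.11, 0.02], 0], [[-0.14, 0.11, 0.02], 0]]'

```text
t: 11.0
eef_pos: [655.7, 150.0, 67.8]
tcp_rot: [3.135, -0.089, 2.532]
ft_force: [-0.1, 0.8, -2.1]
opening: 0.138
grip_force: 29.9
```

>>> arm_command --rows '[[[-0.14, 0.115, 0.02], 0], [[-0.006, 0, 0.06], 0], [[-0.006, 0, 0.06], 0], [[-0.004, 0, 0.04], 0], [[-0.003, 0, 0.023], 0]]'

```text
t: 11.5
eef_pos: [698.6, 153.8, 13.2]
tcp_rot: [3.136, -0.09, 2.534]
ft_force: [1.5, -0.5, 1.8]
opening: 0.141
grip_force: 29.7
```

```bash
python3 - <<'E'
from h import *
st()
viewer.read_camera('scene')
for l in ('scoop','scoop_grip','scoop_lip'): m('scene',l,n=1)
E
```

```text
t 11.5 q [ 0.1   0.83  1.41  0.08  0.98 -0.91] tcp [699. 154.  13.] yaw 145.2 lean 5.2 d 141 F [ 1.5 -0.5  1.8] op 0.141
scene scoop mark_of [607. 224.  14.] 0.67
scene scoop_grip mark_of [700. 155.  34.] 0.77
scene scoop_lip mark_of [566. 251.  42.] 0.85
```

>>> arm_command --rows '[[[0, 0, 0], 0], [[0, 0, 0], 0], [[0, 0, 0], 0], [[0, 0, -0.12], 0], [[0, 0, -0.2], 0]]' --claw 0.6

```text
t: 12.2
eef_pos: [703.3, 149.1, 91.5]
tcp_rot: [3.139, -0.094, 2.534]
ft_force: [0.2, 0.5, -0.6]
opening: 0.499
grip_force: 0.0
```

```bash
cat > t2.py <<'E'
from emu import *
from h import st
x,t=st()
def lean(q):
    z=fk(q)[1].apply([0,0,1]);return np.degrees(np.arccos(-z[2])).round(1),np.degrees(np.arctan2(z[1],z[0])).round()
for q1,r in ((-.6,350),(-.6,450),(-.45,450),(-.6,550)):
  az=q1+np.arcsin(66/r);xt=np.array([r*np.cos(az),r*np.sin(az),600])
  q0=least_squares(lambda q:np.r_[fk(q)[0]-xt,300*(t.inv()*fk(q)[1]).as_rotvec()],[q1,.3,1,0,2,-1.56],bounds=(LO,HI)).x
  for par in ((500,.1,5,.1),(300,.1,5,.1),(1000,.1,10,.5),(300,.03,30,.1)):
      q=q0;tr=[]
      for k in range(16):
        q=row(q,[0,0,-50],0,par)
        if k%2: tr.append((*lean(q),fk(q)[0][2]))
      print(q1,r,par,*[f'{a}/{b:.0f}/{c:.0f}' for a,b,c in tr],q.round(2))
  print(xt.round())
E
python3 t2.py
python3 - <<'E'
from h import *
to([393,-215,500])
E
```

```text
t 12.2 q [ 0.09  0.75  1.34  0.07  1.13 -0.9 ] tcp [703. 149.  92.] yaw 145.2 lean 5.4 d 144 F [ 0.2  0.5 -0.6] op 0.499
-0.6 350 (500, 0.1, 5, 0.1) 5.4/143/699 5.3/143/776 9.0/143/810 15.2/141/790 18.9/138/765 22.8/133/740 27.1/127/720 31.6/121/708 [-0.73  0.63  0.05  0.79  2.93 -0.88]
-0.6 350 (300, 0.1, 5, 0.1) 5.4/143/699 5.2/143/776 7.7/141/812 14.3/138/797 17.4/133/778 20.8/126/763 24.6/119/753 28.5/114/750 [-0.8   0.55  0.05  0.92  2.93 -0.81]
-0.6 350 (1000, 0.1, 10, 0.5) 5.4/144/700 5.4/143/775 10.6/144/806 16.1/143/784 20.0/142/755 24.0/140/724 28.2/136/690 33.5/131/658 [-0.68  0.72  0.05  0.48  2.93 -1.14]
-0.6 350 (300, 0.03, 30, 0.1) 5.4/144/700 5.4/143/775 16.2/141/771 22.6/126/754 30.6/121/741 41.8/117/717 59.3/115/679 86.1/113/615 [-0.67  1.05  0.06  2.17  2.52  0.71]
[ 321. -140.  600.]
-0.6 450 (500, 0.1, 5, 0.1) 5.4/143/694 5.2/143/754 16.3/143/755 23.3/142/729 27.0/139/699 30.9/135/670 35.1/130/646 39.6/125/633 [-0.72  0.78  0.05  0.79  2.93 -0.86]
-0.6 450 (300, 0.1, 5, 0.1) 5.3/143/694 4.7/142/755 12.4/140/762 21.5/139/744 24.7/134/723 28.1/128/706 31.8/123/697 
[... 1311 characters left out ...]
.1/143/677 7.2/140/711 16.6/139/703 28.1/139/689 31.3/134/666 34.8/129/649 38.4/124/641 42.3/119/637 [-0.79  0.78  0.05  1.01  2.93 -0.68]
-0.6 550 (1000, 0.1, 10, 0.5) 5.4/143/675 13.2/144/694 29.6/144/673 33.6/144/636 37.5/144/596 41.5/145/555 45.8/146/512 51.1/150/472 [-0.65  1.03  0.05 -0.49  2.93 -2.1 ]
-0.6 550 (300, 0.03, 30, 0.1) 5.4/143/675 28.6/143/623 39.5/134/575 47.4/129/559 57.9/124/527 74.3/119/474 99.2/114/388 130.5/99/227 [-0.69  1.67  0.05  2.41  2.3   1.07]
[ 488. -254.  600.]
t 12.2 q [ 0.09  0.75  1.34  0.07  1.13 -0.9 ] tcp [703. 149.  92.] yaw 145.2 lean 5.4 d 144 F [ 0.2  0.5 -0.6] op 0.499
turn 0.0 | rows 14 x [ 0.0243 -0.1357 -0.1153] total mm [  85.  -475.  -403.6]
```

>>> arm_command --rows '[[[0, 0, -0.19], 0], [[0.028, -0.112, -0.147], 0], [[0.028, -0.112, -0.147], 0], [[0.028, -0.112, -0.147], 0], [[0.028, -0.112, -0.147], 0]]'

```text
t: 12.7
eef_pos: [630.6, 61.5, 290.9]
tcp_rot: [3.135, -0.089, 2.534]
ft_force: [0.9, -0.4, 0.4]
opening: 0.602
grip_force: 0.0
```

>>> arm_command --rows '[[[0.028, -0.112, -0.147], 0], [[0.028, -0.112, -0.147], 0], [[0.028, -0.112, -0.147], 0], [[0.028, -0.112, -0.147], 0], [[0.028, -0.112, -0.147], 0]]'

```text
t: 13.2
eef_pos: [534.5, -43.8, 476.3]
tcp_rot: [3.135, -0.089, 2.534]
ft_force: [-0.8, -0.5, 0.2]
opening: 0.6
grip_force: 0.0
```

>>> arm_command --rows '[[[0.028, -0.112, -0.147], 0], [[0.028, -0.112, -0.147], 0], [[0.028, -0.112, -0.147], 0], [[0.028, -0.112, -0.147], 0], [[0.028, -0.112, -0.147], 0]]'

```text
t: 13.7
eef_pos: [438.4, -148.8, 661.5]
tcp_rot: [3.135, -0.088, 2.534]
ft_force: [1.2, -1.6, 0.3]
opening: 0.601
grip_force: 0.0
```

>>> arm_command --rows '[[[0, 0, -0.2], 0], [[0, 0, -0.2], 0], [[0, 0, -0.2], 0], [[0, 0, -0.2], 0], [[0, 0, -0.2], 0]]'

```text
t: 14.2
eef_pos: [355.7, -126.6, 803.4]
tcp_rot: [-3.14, -0.228, 2.534]
ft_force: [-9.1, 5.3, 6.2]
opening: 0.601
grip_force: 0.0
```

```bash
python3 -c "
from h import *
st()"
```

```text
t 14.2 q [-0.53  0.39  0.05  0.08  2.93 -1.42] tcp [ 356. -127.  803.] yaw 145.2 lean 13.1 d 146 F [-9.1  5.3  6.2] op 0.601
```

>>> arm_command --rows '[[[0, 0, -0.2], 0], [[0, 0, -0.2], 0], [[0, 0, -0.2], 0], [[0, 0, -0.2], 0], [[0, 0, 0], 0]]'

```text
t: 14.7
eef_pos: [324.8, -122.8, 821.4]
tcp_rot: [3.129, -0.178, 2.533]
ft_force: [0.2, -0.0, 0.9]
opening: 0.6
grip_force: 0.0
```

```bash
python3 -c "
from h import *
st()"
```

```text
t 14.7 q [-0.57  0.34  0.05  0.09  2.93 -1.44] tcp [ 325. -123.  821.] yaw 145.2 lean 10.2 d 141 F [ 0.2 -0.   0.9] op 0.6
```

>>> arm_command --rows '[[[-0.14, 0, 0.1], 0], [[-0.14, 0, 0.1], 0], [[-0.14, 0, 0.1], 0], [[-0.14, 0, 0.1], 0], [[-0.14, 0, 0.1], 0]]'

```text
t: 15.2
eef_pos: [447.2, -205.1, 671.1]
tcp_rot: [3.128, -0.181, 2.534]
ft_force: [0.4, 0.3, 0.7]
opening: 0.6
grip_force: 0.0
```

```bash
python3 -c "
from h import *
st()"
```

```text
t 15.2 q [-0.58  0.32  0.62  0.03  2.39 -1.52] tcp [ 447. -205.  671.] yaw 145.2 lean 10.4 d 141 F [0.4 0.3 0.7] op 0.6
```

>>> arm_command --rows '[[[-0.18, 0, 0], 0], [[0, 0, -0.2], 0], [[0, 0, -0.2], 0], [[0, 0, -0.2], 0], [[0, 0, 0], 0]]'

```text
t: 15.7
eef_pos: [401.7, -196.7, 756.8]
tcp_rot: [3.126, -0.313, 2.535]
ft_force: [-0.6, 0.4, 0.1]
opening: 0.601
grip_force: 0.0
```

```bash
python3 -c "
from h import *
st()"
```

```text
t 15.7 q [-0.61  0.5   0.05  0.06  2.9  -1.52] tcp [ 402. -197.  757.] yaw 145.2 lean 18.0 d 142 F [-0.6  0.4  0.1] op 0.601
```

>>> arm_command --rows '[[[-0.14, 0, 0.1], 0], [[-0.14, 0, 0.1], 0], [[-0.12, 0, 0.06], 0], [[0, 0, -0.2], 0], [[0, 0, -0.2], 0]]'

```text
t: 16.2
eef_pos: [428.0, -223.9, 722.9]
tcp_rot: [3.121, -0.412, 2.537]
ft_force: [-1.0, 0.4, 1.9]
opening: 0.6
grip_force: 0.0
```

```bash
python3 -c "
from h import *
st()"
```

```text
t 16.2 q [-0.63  0.57  0.06  0.05  2.92 -1.54] tcp [ 428. -224.  723.] yaw 145.4 lean 23.6 d 143 F [-1.   0.4  1.9] op 0.6
```

```bash
python3 - <<'E'
from h import *
import numpy as np
x,t=st()
for c in('scene','top'):
  im,_=snap(c,c+'2.png')
  for l in ('scoop','scoop_grip','scoop_lip','mat'): m(c,l,n=1)
for s in (.047,-.047,0): print(s,(t*R.from_euler('z',s)).apply([0,1,0]).round(3),(t*R.from_euler('z',s)).apply([1,0,0]).round(3))
E
```

```text
t 16.2 q [-0.63  0.57  0.06  0.05  2.92 -1.54] tcp [ 428. -224.  723.] yaw 145.4 lean 23.6 d 143 F [-1.   0.4  1.9] op 0.6
scene scoop mark_of [611. 228.   9.] 0.67
scene scoop_grip mark_of [700. 157.  34.] 0.69
scene scoop_lip mark_of [567. 253.  28.] 0.55
scene mat mark_of [609. 218.   2.] 0.7
top scoop mark_of [609. 222.   7.] 0.56
top scoop_grip mark_of [703. 152.  32.] 0.69
top scoop_lip mark_of [568. 254.  31.] 0.65
top mat mark_of [611. 218.   0.] 0.76
0.047 [ 0.609  0.793 -0.   ] [-0.726  0.558  0.4  ]
-0.047 [0.538 0.842 0.037] [-0.78   0.482  0.399]
0 [0.575 0.818 0.018] [-0.754  0.521  0.4  ]
```

```bash
cat > chk.py <<'E'
import pour; from pour import *
D=np.radians;O=np.array([672,-128,0.]);S=R.from_euler('z',D(-9.3))
a=D(23.6);d=D(142.5+9.3)
def w2s(p): return S.inv().apply(np.array(p)-O)
if __name__=='__main__':
  org0=w2s([609.5,220,3])
  for gx in (-72,-80,-90,-100,-115):
    pour.GR[0]=gx
    Rs,Rt=pose(a,d,0); res=[]
    for sh in (0,14):
        grip=org0+Rs.apply(GR+[sh,0,0])
        res.append(round(clear(np.vstack([Rt.apply(TP[TP[:,2]<0])+grip])),1))
    out=[]
    for f in (60,80,100,108,116,130,145,160,180):
        Rs,Rt=pose(a,d,D(f));u=Rs.apply([1,0,0]);bc=(-1,)
        for lx in (46,52,60):
          for ly in range(50,131,10):
            for lz in range(50,96,5):
                c=clear(pts(Rs,Rt,np.array([lx,ly,lz])-Rs.apply(LIP-pour.GR)))
                if c>bc[0]: bc=(c,lx,ly,lz)
        out.append((f,round(np.degrees(np.arctan2(u[1],u[0]))),round(roll(Rs),2),round(bc[0]),*bc[1:]))
    print(gx,'grasp',res);print('   ',*out)
E
python3 chk.py
```

```text
-72 grasp [np.float64(12.8), np.float64(23.7)]
    (60, 98, np.float64(0.32), 0, 46, 50, 50) (80, 81, np.float64(0.19), 0, 46, 50, 50) (100, 63, np.float64(0.05), 0, 46, 50, 50) (108, 55, np.float64(-0.0), 0, 46, 50, 50) (116, 48, np.float64(-0.06), 0, 46, 80, 75) (130, 33, np.float64(-0.14), 8, 46, 70, 75) (145, 17, np.float64(-0.21), 11, 46, 80, 65) (160, -2, np.float64(-0.26), 8, 46, 80, 55) (180, -28, np.float64(-0.28), 2, 46, 50, 60)
-80 grasp [np.float64(8.5), np.float64(17.3)]
    (60, 98, np.float64(0.32), 0, 46, 50, 50) (80, 81, np.float64(0.19), 0, 46, 50, 50) (100, 63, np.float64(0.05), 0, 46, 50, 50) (108, 55, np.float64(-0.0), 0, 46, 50, 50) (116, 48, np.float64(-0.06), 1, 46, 50, 85) (130, 33, np.float64(-0.14), 11, 46, 80, 70) (145, 17, np.float64(-0.21), 12, 46, 80, 60) (160, -2, np.float64(-0.26), 8, 46, 80, 55) (180, -28, np.float64(-0.28), 5, 46, 50, 55)
-90 grasp [np.float64(6.0), np.float64(10.3)]
    (60, 98, np.float64(0.32), 0, 46, 50, 50) (80, 81, np.float64(0.19), 0, 46, 50, 50) (100, 63, np.float64(0.05), 0, 46, 50, 50) (108, 55, np.float64(-0.0), 0, 46, 50
[... 416 characters left out ...]
np.float64(-0.0), 0, 46, 50, 70) (116, 48, np.float64(-0.06), 10, 46, 90, 70) (130, 33, np.float64(-0.14), 13, 46, 80, 65) (145, 17, np.float64(-0.21), 12, 46, 80, 60) (160, -2, np.float64(-0.26), 8, 46, 80, 55) (180, -28, np.float64(-0.28), 9, 46, 70, 55)
-115 grasp [np.float64(0.8), np.float64(5.0)]
    (60, 98, np.float64(0.32), 0, 46, 50, 50) (80, 81, np.float64(0.19), 0, 46, 50, 50) (100, 63, np.float64(0.05), 1, 46, 70, 70) (108, 55, np.float64(-0.0), 7, 46, 90, 70) (116, 48, np.float64(-0.06), 11, 52, 90, 65) (130, 33, np.float64(-0.14), 13, 46, 80, 65) (145, 17, np.float64(-0.21), 12, 46, 80, 60) (160, -2, np.float64(-0.26), 8, 46, 80, 55) (180, -28, np.float64(-0.28), 9, 46, 70, 55)
```

```bash
python3 - <<'E'
from h import *
x,t=st(); t2=t*R.from_euler('z',.047); z=t2.apply([0,0,1])
g=np.array([679.8,170.6,35])+19*z; print(g.round(1))
to([g[0],g[1],230],.047)
to(g,ori=t2,start=[g[0],g[1],230])
E
```

```text
t 16.7 q [-0.63  0.57  0.06  0.05  2.92 -1.54] tcp [ 425. -222.  727.] yaw 145.4 lean 22.9 d 142 F [-0.1 -0.1  0.5] op 0.596
[674.  175.1  17.5]
t 16.7 q [-0.63  0.57  0.06  0.05  2.92 -1.54] tcp [ 425. -222.  727.] yaw 145.4 lean 22.9 d 142 F [-0.1 -0.1  0.5] op 0.596
turn 0.015 | rows 15 x [-0.0405  0.1244  0.1267] total mm [-151.7  466.4  475.2]
turn 0.0 | rows 5 x [-0.066  -0.      0.1567] total mm [-82.5  -0.  195.8]
```

>>> arm_command --rows '[[[0, 0, 0.1], 0.015], [[-0.04, 0.124, 0.127], 0], [[-0.04, 0.124, 0.127], 0], [[-0.04, 0.124, 0.127], 0], [[-0.04, 0.124, 0.127], 0]]'

```text
t: 17.2
eef_pos: [484.7, -113.9, 586.7]
tcp_rot: [3.133, -0.398, 2.505]
ft_force: [0.7, -0.6, -0.0]
opening: 0.601
grip_force: 0.0
```

>>> arm_command --rows '[[[-0.04, 0.124, 0.127], 0], [[-0.04, 0.124, 0.127], 0], [[-0.04, 0.124, 0.127], 0], [[-0.04, 0.124, 0.127], 0], [[-0.04, 0.124, 0.127], 0]]'

```text
t: 17.7
eef_pos: [565.9, 20.5, 422.0]
tcp_rot: [3.134, -0.398, 2.505]
ft_force: [-0.0, 0.2, 0.5]
opening: 0.599
grip_force: 0.0
```

>>> arm_command --rows '[[[-0.04, 0.124, 0.127], 0], [[-0.04, 0.124, 0.127], 0], [[-0.04, 0.124, 0.127], 0], [[-0.04, 0.124, 0.12], 0], [[0, 0, 0], 0]]'

```text
t: 18.2
eef_pos: [630.4, 129.3, 288.1]
tcp_rot: [3.138, -0.405, 2.506]
ft_force: [-0.8, -1.2, 0.3]
opening: 0.599
grip_force: 0.0
```

```bash
python3 - <<'E'
from h import *
x,t=st(); z=t.apply([0,0,1])
print(t.apply([0,1,0]).round(3),t.apply([1,0,0]).round(3))
im,_=snap('wrist','w2.png')
for l in ('scoop','scoop_grip','scoop_lip'): m('wrist',l,n=1)
g=np.array([679.8,170.6,35])+19*z; print(g.round(1))
to([g[0],g[1],110]);to(g)
E
```

```text
t 18.2 q [-0.01  0.59  1.17  0.24  1.7  -0.95] tcp [630. 129. 288.] yaw 143.6 lean 23.2 d 143 F [-0.8 -1.2  0.3] op 0.599
[0.595 0.804 0.003] [-0.74   0.546  0.394]
wrist scoop mark_of [612. 228.   2.] 0.59
wrist scoop_grip mark_of [698. 152.  35.] 0.91
wrist scoop_lip mark_of [568. 251.  27.] 0.9
[673.8 175.1  17.5]
t 18.4 q [-0.01  0.59  1.17  0.24  1.71 -0.95] tcp [631. 126. 295.] yaw 143.5 lean 22.7 d 142 F [-0.1 -0.1 -0.1] op 0.603
turn 0.0 | rows 5 x [-0.0608  0.0508  0.1352] total mm [-76.   63.6 169. ]
t 18.4 q [-0.01  0.59  1.17  0.24  1.71 -0.95] tcp [631. 126. 295.] yaw 143.5 lean 22.7 d 142 F [-0.1 -0.1 -0.1] op 0.603
turn 0.0 | rows 6 x [-0.0745  0.0418  0.1695] total mm [-111.7   62.8  254.3]
```

View pics/w2.png

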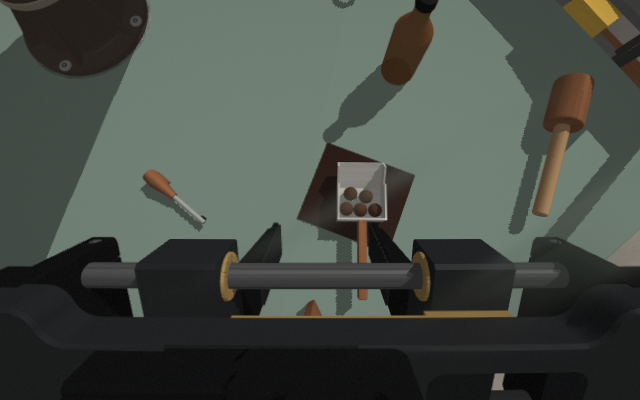

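>>> arm_command --rows '[[[-0.061, 0.05, 0.135], 0], [[-0.061, 0.05, 0.135], 0], [[-0.061, 0.05, 0.135], 0], [[-0.061, 0.05, 0.135], 0], [[-0.061, 0.05, 0.135], 0]]'

```text
t: 18.9
eef_pos: [674.0, 173.9, 109.3]
tcp_rot: [3.131, -0.396, 2.505]
ft_force: [0.1, -0.1, -0.3]
opening: 0.597
grip_force: 0.0
```

```bash
python3 - <<'E'
from h import *
x,t=st(); z=t.apply([0,0,1])
g=np.array([679,170.2,35.5])+19*z; print(g.round(1))
to(g,step=30)
E
```

```text
t 18.9 q [ 0.05  0.8   1.24  0.26  1.42 -0.96] tcp [674. 174. 109.] yaw 143.5 lean 22.7 d 142 F [ 0.1 -0.1 -0.3] op 0.597
[673.2 174.7  18. ]
t 18.9 q [ 0.05  0.8   1.24  0.26  1.42 -0.96] tcp [674. 174. 109.] yaw 143.5 lean 22.7 d 142 F [ 0.1 -0.1 -0.3] op 0.597
turn 0.0 | rows 4 x [-0.0342 -0.0007  0.0847] total mm [-34.2  -0.7  84.7]
```

>>> arm_command --rows '[[[-0.034, -0.001, 0.084], 0], [[-0.034, -0.001, 0.085], 0], [[-0.034, -0.001, 0.085], 0], [[-0.034, -0.001, 0.085], 0], [[0, 0, 0], 0]]'

```text
t: 19.4
eef_pos: [670.9, 174.3, 16.1]
tcp_rot: [3.135, -0.4, 2.503]
ft_force: [-0.8, 0.5, 0.1]
opening: 0.6
grip_force: 0.0
```

>>> arm_command --rows '[[[0, 0, 0], 0], [[0, 0, 0], 0], [[0, 0, 0], 0], [[0, 0, 0], 0], [[0, 0, 0], 0]]' --claw 0

```text
t: 19.9
eef_pos: [671.8, 175.5, 17.9]
tcp_rot: [3.133, -0.397, 2.506]
ft_force: [-0.2, 0.3, 0.3]
opening: 0.237
grip_force: 0.0
```

>>> arm_command --rows '[[[0, 0, 0], 0], [[0, 0, 0], 0], [[0, 0, 0], 0], [[0.01, 0, -0.025], 0], [[0.02, 0, -0.05], 0]]'

```text
t: 20.4
eef_pos: [671.2, 175.1, 37.1]
tcp_rot: [3.135, -0.4, 2.505]
ft_force: [-0.2, -0.2, -1.7]
opening: 0.143
grip_force: 30.0
```

```bash
python3 - <<'E'
from h import *
x,t=st()
viewer.read_camera('scene');viewer.read_camera('top')
for c in ('scene','top'):
  for l in ('scoop','scoop_grip','scoop_lip'): m(c,l,n=1)
E
```

```text
t 20.4 q [ 0.05  0.87  1.29  0.26  1.3  -0.99] tcp [671. 175.  37.] yaw 143.5 lean 22.9 d 143 F [-0.2 -0.2 -1.7] op 0.143
scene scoop mark_of [611. 223.  25.] 0.76
scene scoop_grip mark_of [701. 155.  55.] 0.75
scene scoop_lip mark_of [567. 255.  45.] 0.76
top scoop_lip mark_of [570. 256.  48.] 0.5
```

```bash
cat > ov.py <<'E'
from h import *
def proj(c,p):
    k=viewer.get_calibration(c);W=np.array(k['world_to_cam']);q=(W@np.c_[p,np.ones(len(p))].T)[:3].T*[1,-1,-1]
    return cv2.projectPoints(q,np.zeros(3),np.zeros(3),np.array(k['camera_matrix'],float),np.array(k['dist_coeffs'],float))[0][:,0]
def overlay(O,yaw,crops,name):
    S=R.from_euler('z',np.radians(yaw));o=[]
    rect=lambda x0,x1,y0,y1,z:np.array([[x0,y0,z],[x1,y0,z],[x1,y1,z],[x0,y1,z]],float)
    shp=[rect(0,190,-185,185,148),rect(0,190,-185,185,0),rect(35,153,16,154,75)*0+np.array([[35,16,40],[153,16,75],[153,154,75],[35,154,40]]),np.array([[35,-154,40],[153,-154,75],[153,-16,75],[35,-16,40.]])]
    for c,(r0,r1,c0,c1) in crops.items():
        im=cv2.imread(f'pics/{c}2.png');im=cv2.resize(im[r0:r1,c0:c1],None,fx=3,fy=3,interpolation=cv2.INTER_CUBIC)
        for s,col in zip(shp,((0,0,255),(255,0,0),(0,255,255),(255,0,255))):
            p=(proj(c,S.apply(s)+O)-[c0,r0]+.5)*3; cv2.polylines(im,[p.round().astype(int)],True,col,1,cv2.LINE_AA)
        o.append(im)
    w=max(i.shape[1] for i in o); o=[cv2.copyMakeBorder(i,0,0,0,w-i.shape[1],0) for i in o]
    cv2.imwrite('pics/'+name,np.vstack(o)[:600,:800])
E
python3 - <<'E'
from ov import *
overlay(np.array([672,-128,0.]),-9.3,{'top':(50,180,280,500),'scene':(155,225,150,350)} if 0 else {'top':(50,180,290,500)},'ovt.png')
overlay(np.array([672,-128,0.]),-9.3,{'scene':(150,310,140,350)},'ovs.png')
a=cv2.imread('pics/ovt.png');b=cv2.imread('pics/ovs.png');print(a.shape,b.shape)
w=min(a.shape[1],b.shape[1]);v=np.vstack([a[:,:w],b[:,:w]]);cv2.imwrite('pics/ov.png',cv2.resize(v,None,fx=600/v.shape[0],fy=600/v.shape[0],interpolation=cv2.INTER_AREA))
E
```

```text
(390, 630, 3) (480, 630, 3)
```

View pics/ov.png

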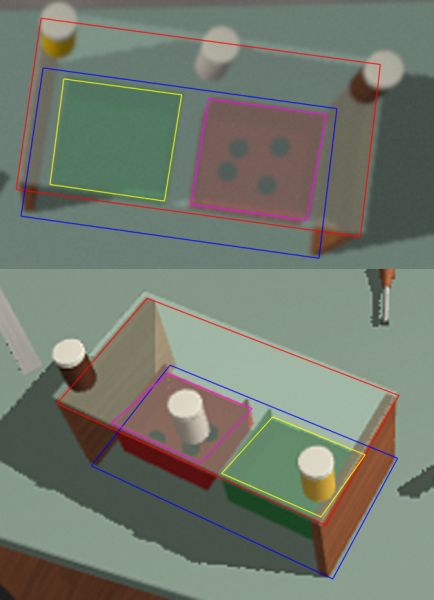

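```bash
cat > plan.py <<'E'
import sys; from h import st; import pour; from pour import *; from kin import fk,LO,HI,least_squares
D=np.radians;O=np.array([672,-128,0.]);S=R.from_euler('z',D(-9.3))
GR=np.array([-87,0,32.])
REL=None
def setup(x,t,heading=143.2):
    global REL; REL=t.inv()*R.from_euler('z',D(heading))  # scoop rot in tool, when level
def tcp_for(t,lip): # lip in shelf frame
    Rs=t*REL; g=S.apply(lip)+O-Rs.apply(LIP-GR); return g+19*t.apply([0,0,1])
def check(x,t):
    g=S.inv().apply(x-19*t.apply([0,0,1])-O); Rs=S.inv()*t*REL; Rt=S.inv()*t
    return clear(np.vstack([Rs.apply(SC-GR)+g,Rt.apply(TP)+g])),roll(Rs),S.inv().apply(S.apply(g)+0)+Rs.apply(LIP-GR)
def run(keys,x,t,q):
    """keys: (nrows, phi_abs deg or None, 'lip'/'tcp', target)"""
    phi=0; t0=t; n=0
    for nr,ph,kind,tg in keys:
        dphi=D(ph)-phi
        tf=t0*R.from_euler('z',D(ph)); xf=tcp_for(tf,np.array(tg,float)) if kind=='lip' else np.array(tg,float)
        if kind=='rel': xf=x+np.array(tg)
        for k in range(nr):
            s=t.inv().apply((xf-x)/(nr-k))/250; s=s.round(3); tr=round((D(ph)-phi)/(nr-k)/np.pi,4)
            x=x+t.apply(s*250); t=t*R.from_euler('z',tr*np.pi); phi+=tr*np.pi
            q=least_squares(lambda v:np.r_[fk(v)[0]-x,300*(t.inv()*fk(v)[1]).as_rotvec()],np.clip(q,LO+1e-3,HI-1e-3),bounds=(LO,HI)).x
            e=np.linalg.norm(fk(q)[0]-x); c,r,l=check(x,t); n+=1
            print(n,f'[[{s[0]}, {s[1]}, {s[2]}], {tr}]','mm',round(np.linalg.norm(s)*250),'phi',round(np.degrees(phi)),'clr',round(c),'roll',round(r,2),'lip',l.round(),'q6',q[5].round(2),'e',round(e))
    print('end tcp',x.round(1),'q',q.round(2)); return x,t,q
E
cat > p1.py <<'E'
from plan import *; from cell import state
x,t=st(); setup(x,t); q=np.array(state()['joints'])
run([(3,0,'rel',(-20,0,120)),(15,106,'lip',(-25,85,85)),(5,126,'lip',(48,82,71)),(3,145,'lip',(47,80,62)),(4,165,'lip',(47,78,56))],x,t,q)
E
python3 p1.py
```

```text
t 20.8 q [ 0.05  0.87  1.29  0.26  1.3  -0.99] tcp [672. 175.  37.] yaw 143.5 lean 22.8 d 142 F [-0.  -0.3 -3.5] op 0.141
1 [[0.082, -0.015, -0.139], 0.0] mm 41 phi 0 clr 28 roll 0.51 lip [-170.  357.   89.] q6 -0.98 e 0
2 [[0.082, -0.015, -0.139], 0.0] mm 41 phi 0 clr 46 roll 0.51 lip [-177.  356.  129.] q6 -0.96 e 0
3 [[0.082, -0.014, -0.14], 0.0] mm 41 phi 0 clr 61 roll 0.51 lip [-183.  355.  169.] q6 -0.95 e 0
4 [[-0.032, -0.076, -0.007], 0.0393] mm 21 phi 7 clr 32 roll 0.51 lip [-177.  348.  167.] q6 -0.85 e 0
5 [[-0.041, -0.072, -0.007], 0.0393] mm 21 phi 14 clr 7 roll 0.5 lip [-170.  339.  164.] q6 -0.76 e 0
6 [[-0.049, -0.066, -0.007], 0.0393] mm 21 phi 21 clr 5 roll 0.49 lip [-161.  329.  161.] q6 -0.66 e 0
7 [[-0.057, -0.06, -0.007], 0.0392] mm 21 phi 28 clr 13 roll 0.47 lip [-151.  318.  157.] q6 -0.56 e 0
8 [[-0.064, -0.052, -0.007], 0.0393] mm 21 phi 35 clr 23 roll 0.45 lip [-140.  306.  152.] q6 -0.47 e 0
9 [[-0.07, -0.044, -0.007], 0.0392] mm 21 phi 42 clr 27 roll 0.42 lip [-129.  292.  147.] q6 -0.37 e 0
10 [[-0.075, -0.035, -0.007], 0.0393] mm 21 phi 49 clr 24 roll 0
[... 1386 characters left out ...]
lr 13 roll -0.12 lip [49. 82. 68.] q6 1.03 e 0
25 [[0.004, -0.049, 0.011], 0.0352] mm 13 phi 139 clr 14 roll -0.15 lip [49. 81. 65.] q6 1.15 e 0
26 [[-0.001, -0.048, 0.011], 0.0352] mm 12 phi 145 clr 14 roll -0.18 lip [47. 80. 62.] q6 1.28 e 0
27 [[0.009, -0.039, 0.005], 0.0278] mm 10 phi 150 clr 13 roll -0.2 lip [48. 79. 60.] q6 1.38 e 0
28 [[0.006, -0.039, 0.005], 0.0278] mm 10 phi 155 clr 11 roll -0.22 lip [49. 79. 58.] q6 1.47 e 0
29 [[0.002, -0.04, 0.006], 0.0277] mm 10 phi 160 clr 10 roll -0.23 lip [48. 78. 57.] q6 1.57 e 0
30 [[-0.002, -0.04, 0.005], 0.0278] mm 10 phi 165 clr 9 roll -0.24 lip [47. 78. 56.] q6 1.67 e 0
end tcp [636.  -28.  138.2] q [-0.22  0.72  1.33  0.16  1.46  1.67]
```

```bash
sed -i "s/^run.*/run([(5,0,'rel',(-95,-30,125)),(15,104,'lip',(-28,85,86))],x,t,q)/" p1.py; python3 p1.py
```

```text
t 20.8 q [ 0.05  0.87  1.29  0.26  1.3  -0.99] tcp [672. 175.  37.] yaw 143.5 lean 22.8 d 142 F [-0.  -0.3 -3.5] op 0.141
1 [[0.082, -0.064, -0.074], 0.0] mm 32 phi 0 clr 28 roll 0.51 lip [-181.  349.   74.] q6 -1.0 e 0
2 [[0.082, -0.064, -0.075], 0.0] mm 32 phi 0 clr 46 roll 0.51 lip [-199.  340.   99.] q6 -1.0 e 0
3 [[0.082, -0.064, -0.074], 0.0] mm 32 phi 0 clr 42 roll 0.51 lip [-217.  331.  124.] q6 -1.0 e 0
4 [[0.082, -0.064, -0.075], 0.0] mm 32 phi 0 clr 48 roll 0.51 lip [-235.  322.  149.] q6 -1.01 e 0
5 [[0.082, -0.063, -0.074], 0.0] mm 32 phi 0 clr 60 roll 0.51 lip [-252.  314.  174.] q6 -1.01 e 0
6 [[-0.043, -0.059, -0.01], 0.0385] mm 18 phi 7 clr 53 roll 0.51 lip [-242.  308.  171.] q6 -0.91 e 0
7 [[-0.05, -0.053, -0.01], 0.0385] mm 18 phi 14 clr 55 roll 0.5 lip [-230.  302.  168.] q6 -0.82 e 0
8 [[-0.056, -0.047, -0.01], 0.0385] mm 18 phi 21 clr 58 roll 0.49 lip [-217.  295.  165.] q6 -0.72 e 0
9 [[-0.061, -0.039, -0.01], 0.0385] mm 18 phi 28 clr 41 roll 0.47 lip [-203.  286.  161.] q6 -0.62 e 0
10 [[-0.065, -0.032, -0.01], 0.0385] mm 18 phi 35 clr 35 roll 0.45 lip [-188.
[... 410 characters left out ...]
-122.  220.  131.] q6 -0.14 e 0
15 [[-0.072, 0.011, -0.01], 0.0385] mm 18 phi 69 clr 19 roll 0.27 lip [-105.  202.  124.] q6 -0.04 e 0
16 [[-0.07, 0.02, -0.01], 0.0386] mm 18 phi 76 clr 18 roll 0.23 lip [-88. 182. 116.] q6 0.06 e 0
17 [[-0.067, 0.028, -0.01], 0.0385] mm 18 phi 83 clr 17 roll 0.18 lip [-72. 160. 109.] q6 0.16 e 0
18 [[-0.063, 0.035, -0.011], 0.0386] mm 18 phi 90 clr 16 roll 0.13 lip [-56. 137. 101.] q6 0.26 e 0
19 [[-0.058, 0.043, -0.01], 0.0385] mm 18 phi 97 clr 12 roll 0.09 lip [-42. 112.  93.] q6 0.36 e 0
20 [[-0.053, 0.05, -0.011], 0.0386] mm 18 phi 104 clr 10 roll 0.04 lip [-28.  85.  86.] q6 0.46 e 0
end tcp [ 576.7 -128.2  133.1] q [-0.38  0.67  1.45  0.11  1.41  0.46]
```

>>> arm_command --rows '[[[0.082, -0.064, -0.074], 0], [[0.082, -0.064, -0.075], 0], [[0.082, -0.064, -0.074], 0], [[0.082, -0.064, -0.075], 0], [[0.082, -0.063, -0.074], 0]]'

```text
t: 21.3
eef_pos: [575.9, 145.0, 163.1]
tcp_rot: [3.134, -0.398, 2.505]
ft_force: [0.5, -0.8, -1.3]
opening: 0.139
grip_force: 30.0
```

>>> arm_command --rows '[[[-0.043, -0.059, -0.01], 0.0385], [[-0.05, -0.053, -0.01], 0.0385], [[-0.056, -0.047, -0.01], 0.0385], [[-0.061, -0.039, -0.01], 0.0385], [[-0.065, -0.032, -0.01], 0.0385]]'

```text
t: 21.8
eef_pos: [576.6, 53.3, 152.3]
tcp_rot: [-2.911, -0.328, 1.856]
ft_force: [0.1, -0.4, -2.0]
opening: 0.141
grip_force: 30.0
```

>>> arm_command --rows '[[[-0.069, -0.024, -0.01], 0.0385], [[-0.071, -0.015, -0.01], 0.0385], [[-0.072, -0.007, -0.01], 0.0385], [[-0.072, 0.002, -0.01], 0.0385], [[-0.072, 0.011, -0.01], 0.0385]]'

```text
t: 22.3
eef_pos: [576.5, -37.8, 142.4]
tcp_rot: [-2.768, -0.143, 1.262]
ft_force: [0.4, -0.4, -3.0]
opening: 0.144
grip_force: 30.0
```

```bash
cat > p2.py <<'E'
from plan import *; from cell import state; import numpy as np
ref=R.from_euler('xyz',[3.135,-.398,2.5055]) # tool rot at level grip
x,t=st(); setup(x,ref); q=np.array(state()['joints'])
rv=(ref.inv()*t).as_rotvec(); ph=np.degrees(rv[2]); print('phi now',round(ph,1),'off-axis deg',np.degrees(rv[:2]).round(1)); c,r,l=check(x,t); print('clr',round(c),'lip',l.round())
def go(keys): return run([(n,a-ph,k,g) for n,a,k,g in keys],x,t,q)
E
cat > p2a.py <<'E'
from p2 import *; from h import *
viewer.read_camera('scene')
for l in ('scoop_grip','scoop_lip'): m('scene',l,n=1)
Rs=t*REL; g=x-19*t.apply([0,0,1]); print('pred lip',(g+Rs.apply(LIP-GR)).round(),'grip115',(g+Rs.apply([-28,0,0])).round())
go([(5,104,'lip',(-28,85,86)),(5,126,'lip',(48,82,71)),(4,145,'lip',(47,80,62)),(4,165,'lip',(47,78,56))])
E
python3 p2a.py
```

```text
t 22.3 q [-0.26  0.63  1.49  0.15  1.39 -0.03] tcp [576. -38. 142.] yaw 72.3 lean 22.8 d 142 F [ 0.4 -0.4 -3. ] op 0.144
phi now 69.6 off-axis deg [-0.1  0.1]
clr 19 lip [-104.  201.  124.]
scene scoop_grip mark_of [579. -65. 168.] 0.98
scene scoop_lip mark_of [599.  85. 119.] 0.8Traceback (most recent call last):
  File "p2a.py", line 4, in <module>
    Rs=t*REL; g=x-19*t.apply([0,0,1]); print('pred lip',(g+Rs.apply(LIP-GR)).round(),'grip115',(g+Rs.apply([-28,0,0])).round())
       ~^~~~
  File "scipy/spatial/transform/_rotation.pyx", line 2691, in scipy.spatial.transform._rotation.Rotation.__mul__
  File "<stringsource>", line 415, in View.MemoryView.memoryview.__getitem__
  File "<stringsource>", line 750, in View.MemoryView.memview_slice
  File "<stringsource>", line 818, in View.MemoryView.slice_memviewslice
  File "<stringsource>", line 1253, in View.MemoryView._err_dim
IndexError: Index out of bounds (axis 0)
```

```bash
cat > p2a.py <<'E'
from p2 import *
go([(5,104,'lip',(-28,85,86)),(5,126,'lip',(48,82,72)),(5,147,'lip',(47,80,62)),(5,166,'lip',(47,78,57))])
E
python3 p2a.py
```

```text
t 22.45 q [-0.26  0.63  1.49  0.15  1.39 -0.04] tcp [577. -38. 142.] yaw 72.6 lean 22.8 d 142 F [-0.4 -0.  -2.3] op 0.14
phi now 69.3 off-axis deg [-0.1  0.1]
clr 19 lip [-105.  201.  124.]
1 [[-0.069, 0.019, -0.01], 0.0385] mm 18 phi 7 clr 18 roll 0.23 lip [-88. 182. 116.] q6 0.06 e 0
2 [[-0.067, 0.028, -0.01], 0.0385] mm 18 phi 14 clr 17 roll 0.18 lip [-72. 160. 109.] q6 0.16 e 0
3 [[-0.063, 0.035, -0.01], 0.0385] mm 18 phi 21 clr 16 roll 0.14 lip [-56. 136. 101.] q6 0.26 e 0
4 [[-0.058, 0.043, -0.011], 0.0386] mm 18 phi 28 clr 12 roll 0.09 lip [-42. 111.  94.] q6 0.36 e 0
5 [[-0.052, 0.049, -0.01], 0.0385] mm 18 phi 35 clr 9 roll 0.04 lip [-28.  85.  86.] q6 0.46 e 0
6 [[0.046, 0.011, -0.011], 0.0244] mm 12 phi 39 clr 10 roll 0.02 lip [-12.  85.  83.] q6 0.55 e 0
7 [[0.046, 0.007, -0.011], 0.0245] mm 12 phi 43 clr 10 roll -0.01 lip [ 4. 85. 80.] q6 0.64 e 0
8 [[0.047, 0.003, -0.011], 0.0244] mm 12 phi 48 clr 11 roll -0.04 lip [19. 85. 77.] q6 0.73 e 0
9 [[0.047, -0.0, -0.011], 0.0245] mm 12 phi 52 clr 11 roll -0.07 lip [34. 84. 75.] q6 0.82 e 0
10 [[0.046, -0.004, -0.011], 0.0244]
[... 380 characters left out ...]
4] mm 8 phi 73 clr 13 roll -0.17 lip [48. 81. 64.] q6 1.23 e 0
15 [[-0.002, -0.033, 0.007], 0.0233] mm 8 phi 78 clr 14 roll -0.19 lip [47. 80. 62.] q6 1.31 e 0
16 [[0.007, -0.029, 0.003], 0.0211] mm 7 phi 81 clr 13 roll -0.2 lip [48. 80. 61.] q6 1.39 e 0
17 [[0.004, -0.03, 0.004], 0.0211] mm 8 phi 85 clr 12 roll -0.21 lip [49. 79. 59.] q6 1.47 e 0
18 [[0.003, -0.03, 0.003], 0.0211] mm 8 phi 89 clr 10 roll -0.22 lip [49. 79. 58.] q6 1.54 e 0
19 [[0.0, -0.03, 0.004], 0.0211] mm 8 phi 93 clr 9 roll -0.23 lip [48. 78. 58.] q6 1.62 e 0
20 [[-0.001, -0.031, 0.003], 0.0212] mm 8 phi 97 clr 8 roll -0.24 lip [47. 78. 57.] q6 1.69 e 0
end tcp [637.1 -26.  139.3] q [-0.22  0.72  1.33  0.17  1.46  1.69]
```

>>> arm_command --rows '[[[-0.069, 0.019, -0.01], 0.0385], [[-0.067, 0.028, -0.01], 0.0385], [[-0.063, 0.035, -0.01], 0.0385], [[-0.058, 0.043, -0.011], 0.0386], [[-0.052, 0.049, -0.01], 0.0385]]'

```text
t: 22.95
eef_pos: [576.7, -127.1, 133.3]
tcp_rot: [-2.752, 0.087, 0.705]
ft_force: [0.6, 0.3, -1.3]
opening: 0.139
grip_force: 30.0
```

>>> arm_command --rows '[[[0.046, 0.011, -0.011], 0.0244], [[0.046, 0.007, -0.011], 0.0245], [[0.047, 0.003, -0.011], 0.0244], [[0.047, 0, -0.011], 0.0245], [[0.046, -0.004, -0.011], 0.0244]]'

```text
t: 23.45
eef_pos: [632.1, -102.0, 136.1]
tcp_rot: [-2.809, 0.224, 0.343]
ft_force: [0.6, -0.3, -1.9]
opening: 0.141
grip_force: 30.0
```

```bash
cat > p2b.py <<'E'
from p2 import *
go([(5,147,'lip',(47,80,62)),(5,166,'lip',(47,78,57))])
E
python3 p2b.py | cut -c1-140
python3 - <<'E'
from h import *
im,_=snap('scene','s3.png');cv2.imwrite('pics/s3c.png',cv2.resize(im[140:300,150:350,::-1],(750,600)))
for l in ('scoop_grip','scoop_lip'): m('scene',l,n=1)
E
```

```text
t 23.45 q [-0.32  0.73  1.3   0.13  1.49  0.91] tcp [ 632. -102.  136.] yaw 19.7 lean 22.8 d 142 F [ 0.6 -0.3 -1.9] op 0.141
phi now 126.0 off-axis deg [-0.   0.1]
clr 11 lip [48. 84. 72.]
1 [[0.006, -0.03, 0.007], 0.0234] mm 8 phi 4 clr 11 roll -0.11 lip [49. 84. 70.] q6 0.99 e 0
2 [[0.004, -0.031, 0.008], 0.0234] mm 8 phi 8 clr 13 roll -0.13 lip [49. 83. 68.] q6 1.07 e 0
3 [[0.002, -0.031, 0.007], 0.0234] mm 8 phi 13 clr 13 roll -0.15 lip [49. 82. 66.] q6 1.15 e 0
4 [[-0.001, -0.03, 0.008], 0.0234] mm 8 phi 17 clr 13 roll -0.17 lip [48. 81. 64.] q6 1.23 e 0
5 [[-0.002, -0.031, 0.007], 0.0233] mm 8 phi 21 clr 14 roll -0.19 lip [47. 80. 62.] q6 1.32 e 0
6 [[0.006, -0.03, 0.003], 0.0211] mm 8 phi 25 clr 13 roll -0.2 lip [48. 80. 61.] q6 1.39 e 0
7 [[0.005, -0.03, 0.004], 0.0211] mm 8 phi 29 clr 12 roll -0.21 lip [49. 79. 59.] q6 1.47 e 0
8 [[0.003, -0.03, 0.003], 0.0211] mm 8 phi 32 clr 10 roll -0.22 lip [49. 79. 58.] q6 1.54 e 0
9 [[0.0, -0.03, 0.004], 0.0211] mm 8 phi 36 clr 9 roll -0.23 lip [48. 78. 58.] q6 1.62 e 0
10 [[-0.001, -0.03, 0.003], 0.0212] mm 8 phi 40 clr 8 roll -0.24 lip [47. 78. 57.] q6 1.69 e 0
end tcp [637.  -26.1 139.3] q [-0.22  0.72  1.33  0.17  1.46  1.69]
scene scoop_grip mark_of [463. 430.  -3.] 0.4
```

View pics/s3c.png

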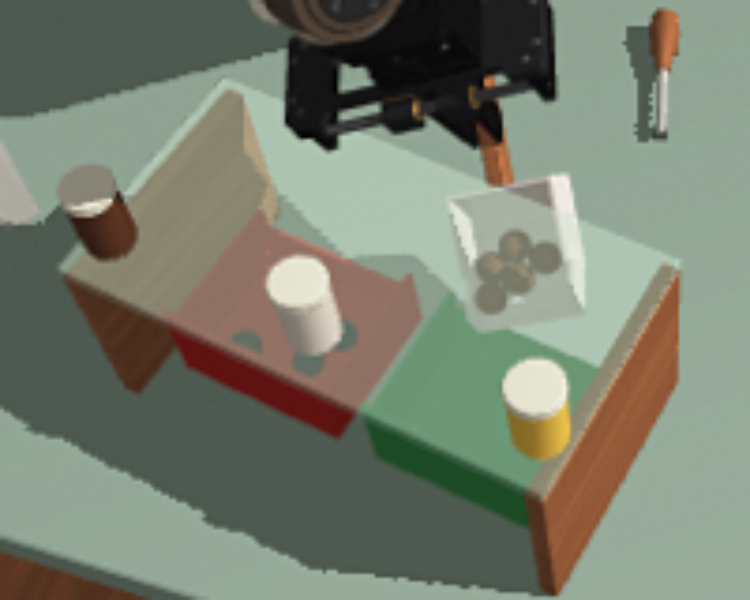

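>>> arm_command --rows '[[[0.006, -0.03, 0.007], 0.0234], [[0.004, -0.031, 0.008], 0.0234], [[0.002, -0.031, 0.007], 0.0234], [[-0.001, -0.03, 0.008], 0.0234], [[-0.002, -0.031, 0.007], 0.0233]]'

```text
t: 24.1
eef_pos: [625.9, -63.7, 137.9]
tcp_rot: [-2.909, 0.327, -0.023]
ft_force: [1.0, 0.1, -1.8]
opening: 0.139
grip_force: 30.0
```

>>> arm_command --rows '[[[0.006, -0.03, 0.003], 0.0211], [[0.005, -0.03, 0.004], 0.0211], [[0.003, -0.03, 0.003], 0.0211], [[0, -0.03, 0.004], 0.0211], [[-0.001, -0.03, 0.003], 0.0212]]'

```text
t: 24.6
eef_pos: [636.1, -27.1, 139.5]
tcp_rot: [-3.032, 0.384, -0.371]
ft_force: [1.3, 0.4, -2.3]
opening: 0.142
grip_force: 30.0
```

>>> arm_command --rows '[[[0, 0, 0], 0], [[0, 0, 0], 0], [[0, 0, 0], 0], [[0, 0, 0], 0], [[0, 0, 0], 0]]'

```text
t: 25.1
eef_pos: [636.6, -27.7, 139.3]
tcp_rot: [-3.032, 0.384, -0.372]
ft_force: [-0.6, -0.2, -1.7]
opening: 0.141
grip_force: 30.0
```

```bash
python3 - <<'E'
from h import *
st()
im,_=snap('scene','s4.png');im2,_=snap('top','t4.png')
a=cv2.resize(im[140:300,150:350,::-1],(500,400));b=cv2.resize(im2[50:200,280:460,::-1],(480,400))
cv2.imwrite('pics/s4c.png',np.hstack([a,b])[:,:800])
m('scene','knob0_center',n=9)
E
```

```text
t 25.1 q [-0.22  0.72  1.33  0.16  1.46  1.69] tcp [637. -28. 139.] yaw -21.3 lean 22.8 d 142 F [-0.6 -0.2 -1.7] op 0.141
```

View pics/s4c.png

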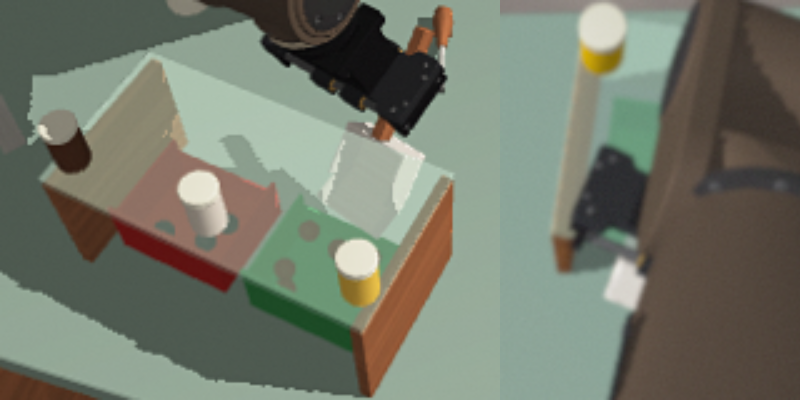

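```bash
cat > p3.py <<'E'
from p2 import *
go([(3,147,'lip',(47,80,62)),(4,126,'lip',(48,82,72)),(3,106,'lip',(-28,85,86)),(15,0,'tcp',(577,146,165)),(5,0,'tcp',(665.5,180,40))])
E
python3 p3.py | cut -c1-110
```

```text
t 25.25 q [-0.22  0.72  1.33  0.16  1.46  1.69] tcp [637. -28. 139.] yaw -21.3 lean 22.8 d 142 F [-0.5 -0.1 -1
phi now 166.0 off-axis deg [-0.   0.1]
clr 8 lip [47. 76. 57.]
1 [[0.005, 0.048, -0.005], -0.0352] mm 12 phi -6 clr 10 roll -0.23 lip [48. 78. 58.] q6 1.57 e 0
2 [[0.0, 0.048, -0.005], -0.0352] mm 12 phi -13 clr 12 roll -0.21 lip [48. 79. 60.] q6 1.44 e 0
3 [[-0.005, 0.049, -0.006], -0.0352] mm 12 phi -19 clr 14 roll -0.19 lip [47. 80. 62.] q6 1.32 e 0
4 [[0.006, 0.04, -0.009], -0.0292] mm 10 phi -24 clr 13 roll -0.17 lip [49. 81. 64.] q6 1.21 e 0
5 [[0.002, 0.04, -0.009], -0.0292] mm 10 phi -30 clr 13 roll -0.14 lip [49. 82. 66.] q6 1.11 e 0
6 [[-0.001, 0.041, -0.009], -0.0292] mm 10 phi -35 clr 12 roll -0.12 lip [49. 82. 69.] q6 1.01 e 0
7 [[-0.005, 0.04, -0.009], -0.0291] mm 10 phi -40 clr 11 roll -0.09 lip [48. 82. 72.] q6 0.9 e 0
8 [[-0.079, 0.007, 0.018], -0.037] mm 20 phi -47 clr 11 roll -0.05 lip [24. 84. 76.] q6 0.77 e 0
9 [[-0.079, -0.003, 0.018], -0.0371] mm 20 phi -53 clr 11 roll -0.01 lip [-1. 85. 81.] q6 0.63 e 0
10 [[-0.079, -0.011, 0.018], -0.037] mm 20 phi -
[... 1482 characters left out ...]
4.] q6 -0.91 e 0
25 [[0.049, 0.053, 0.01], -0.0392] mm 18 phi -166 clr 61 roll 0.52 lip [-252.  314.  176.] q6 -1.01 e 0
26 [[-0.076, 0.063, 0.077], -0.0] mm 31 phi -166 clr 50 roll 0.52 lip [-236.  324.  151.] q6 -1.0 e 0
27 [[-0.076, 0.063, 0.077], -0.0] mm 31 phi -166 clr 46 roll 0.52 lip [-220.  333.  126.] q6 -1.0 e 0
28 [[-0.076, 0.064, 0.077], -0.0] mm 31 phi -166 clr 49 roll 0.52 lip [-203.  343.  102.] q6 -1.0 e 0
29 [[-0.077, 0.063, 0.077], -0.0] mm 31 phi -166 clr 34 roll 0.52 lip [-187.  353.   76.] q6 -0.99 e 0
30 [[-0.076, 0.064, 0.076], -0.0] mm 31 phi -166 clr 17 roll 0.52 lip [-170.  362.   52.] q6 -0.99 e 0
end tcp [665.5 180.1  40.2] q [ 0.06  0.86  1.3   0.27  1.29 -0.99]
```

>>> arm_command --rows '[[[0.005, 0.048, -0.005], -0.0352], [[0, 0.048, -0.005], -0.0352], [[-0.005, 0.049, -0.006], -0.0352], [[0.006, 0.04, -0.009], -0.0292], [[0.002, 0.04, -0.009], -0.0292]]'

```text
t: 25.75
eef_pos: [629.1, -83.7, 136.8]
tcp_rot: [-2.853, 0.278, 0.166]
ft_force: [-0.4, 0.6, -1.9]
opening: 0.14
grip_force: 30.0
```

>>> arm_command --rows '[[[-0.001, 0.041, -0.009], -0.0292], [[-0.005, 0.04, -0.009], -0.0291], [[-0.079, 0.007, 0.018], -0.037], [[-0.079, -0.003, 0.018], -0.0371], [[-0.079, -0.011, 0.018], -0.037]]'

```text
t: 26.25
eef_pos: [573.5, -125.0, 134.4]
tcp_rot: [-2.755, 0.098, 0.678]
ft_force: [0.3, -0.6, -0.9]
opening: 0.146
grip_force: 30.0
```

>>> arm_command --rows '[[[0.045, -0.057, 0.009], -0.0393], [[0.051, -0.051, 0.009], -0.0393], [[0.057, -0.044, 0.009], -0.0393], [[0.062, -0.037, 0.009], -0.0393], [[0.066, -0.029, 0.01], -0.0392]]'

```text
t: 26.75
eef_pos: [575.1, -33.8, 145.2]
tcp_rot: [-2.767, -0.138, 1.25]
ft_force: [-0.3, 0.2, -1.4]
opening: 0.143
grip_force: 30.0
```

>>> arm_command --rows '[[[0.069, -0.02, 0.009], -0.0393], [[0.071, -0.012, 0.01], -0.0392], [[0.072, -0.003, 0.009], -0.0393], [[0.072, 0.006, 0.01], -0.0392], [[0.07, 0.015, 0.009], -0.0393]]'

```text
t: 27.25
eef_pos: [576.1, 56.5, 155.2]
tcp_rot: [-2.911, -0.328, 1.854]
ft_force: [0.7, 1.0, -0.7]
opening: 0.145
grip_force: 30.0
```

>>> arm_command --rows '[[[0.068, 0.023, 0.01], -0.0392], [[0.065, 0.032, 0.009], -0.0393], [[0.06, 0.039, 0.01], -0.0392], [[0.055, 0.047, 0.009], -0.0393], [[0.049, 0.053, 0.01], -0.0392]]'

```text
t: 27.75
eef_pos: [577.1, 146.8, 165.1]
tcp_rot: [3.131, -0.398, 2.511]
ft_force: [-0.1, 0.6, -1.3]
opening: 0.143
grip_force: 30.0
```

>>> arm_command --rows '[[[-0.076, 0.063, 0.077], 0], [[-0.076, 0.063, 0.077], 0], [[-0.076, 0.064, 0.077], 0], [[-0.077, 0.063, 0.077], 0], [[-0.076, 0.064, 0.076], 0]]'

```text
t: 28.25
eef_pos: [666.3, 180.5, 39.0]
tcp_rot: [3.133, -0.398, 2.506]
ft_force: [-0.9, 0.3, -1.7]
opening: 0.143
grip_force: 30.0
```

```bash
python3 - <<'E'
from h import *
x,t=st()
snap('scene','s5.png');snap('top','t5.png')
for c in ('scene','top'):
  for l in ('scoop','scoop_grip','scoop_lip'): m(c,l,n=1)
m('scene','knob0_center',n=9)
to([665.5,180,18.5],step=15)
E
```

```text
t 28.25 q [ 0.06  0.86  1.3   0.27  1.29 -0.99] tcp [666. 180.  39.] yaw 143.6 lean 22.8 d 142 F [-0.9  0.3 -1.7] op 0.143
scene scoop mark_of [608. 233.  23.] 0.96
scene scoop_grip mark_of [693. 162.  58.] 0.82
scene scoop_lip mark_of [561. 259.  43.] 0.63
top scoop_lip mark_of [ 421. -402.    2.] 0.6
scene knob0_center mark_of [ 752. -230.    6.] 0.49
t 28.7 q [ 0.06  0.86  1.3   0.27  1.3  -0.99] tcp [666. 180.  42.] yaw 143.6 lean 22.7 d 142 F [-0.5  0.2 -2.3] op 0.143
turn 0.0 | rows 2 x [-0.0176 -0.0008  0.0428] total mm [-8.8 -0.4 21.4]
```

>>> arm_command --rows '[[[-0.01, 0, 0.024], 0], [[-0.009, 0, 0.022], 0], [[-0.008, 0, 0.018], 0], [[-0.005, 0, 0.013], 0], [[0, 0, 0], 0]]'

```text
t: 29.2
eef_pos: [665.3, 180.4, 18.8]
tcp_rot: [3.134, -0.399, 2.505]
ft_force: [-1.3, 0.3, 0.1]
opening: 0.144
grip_force: 30.0
```

```bash
python3 - <<'E'
from h import *
x,t=st()
E
```

```text
t 29.2 q [ 0.06  0.89  1.31  0.27  1.26 -1.  ] tcp [665. 180.  19.] yaw 143.5 lean 22.9 d 142 F [-1.3  0.3  0.1] op 0.144
```

>>> arm_command --rows '[[[-0.002, 0, 0.005], 0], [[0, 0, 0], 0], [[0, 0, 0], 0], [[0, 0, 0], 0], [[0, 0, 0], 0]]'

```text
t: 29.7
eef_pos: [665.6, 180.4, 18.1]
tcp_rot: [3.133, -0.398, 2.505]
ft_force: [0.2, -1.2, 1.0]
opening: 0.138
grip_force: 30.0
```

>>> arm_command --rows '[[[0, 0, 0], 0], [[0, 0, 0], 0], [[0, 0, 0], 0], [[0, 0, 0], 0], [[0, 0, 0], 0]]' --claw 0.5

```text
t: 30.2
eef_pos: [665.6, 180.4, 17.9]
tcp_rot: [3.133, -0.398, 2.505]
ft_force: [0.4, 0.3, 0.1]
opening: 0.477
grip_force: 0.0
```

>>> arm_command --rows '[[[0.02, 0, -0.05], 0], [[0.04, 0, -0.1], 0], [[0.06, 0, -0.15], 0], [[0.06, 0, -0.15], 0], [[0.06, 0, -0.15], 0]]'

```text
t: 30.7
eef_pos: [667.0, 177.7, 182.3]
tcp_rot: [3.133, -0.397, 2.505]
ft_force: [0.5, 0.4, -0.3]
opening: 0.5
grip_force: 0.0
```

>>> arm_command --rows '[[[0.15, 0, -0.1], 0], [[0.15, 0, -0.1], 0], [[0.15, -0.05, -0.1], 0], [[0.12, -0.1, -0.1], 0], [[0.05, -0.1, -0.05], 0]]'

```text
t: 31.2
eef_pos: [547.8, 186.5, 347.2]
tcp_rot: [3.13, -0.394, 2.508]
ft_force: [0.5, 0.2, 0.7]
opening: 0.499
grip_force: 0.0
```

```bash
python3 - <<'E'
from h import *
x,t=st()
im,_=snap('scene','s6.png');im2,_=snap('top','t6.png')
for c in ('scene','top'):
  for l in ('scoop','scoop_grip','scoop_lip','mat','spray_bottle','white_jar','awl'): m(c,l,n=1)
a=cv2.resize(im[130:290,150:450,::-1],(750,400));b=im2[50:250,160:480,::-1]
cv2.imwrite('pics/f.png',np.vstack([a,cv2.resize(np.hstack([b,b*0]),(750,200))]))
E
```

```text
t 31.2 q [ 0.08  0.43  1.3   0.27  1.7  -0.86] tcp [548. 186. 347.] yaw 143.7 lean 22.6 d 142 F [0.5 0.2 0.7] op 0.499
scene scoop mark_of [606. 227.   8.] 0.86
scene scoop_grip mark_of [694. 160.  36.] 0.96
scene scoop_lip mark_of [561. 261.  28.] 0.8
scene mat mark_of [608. 216.   1.] 0.95
scene spray_bottle mark_of [465. 429.  -4.] 0.76
scene white_jar mark_of [ 420. -403.    1.] 0.94
scene awl mark_of [388. -51.  -6.] 0.73
top spray_bottle mark_of [461. 434.   3.] 0.57
top white_jar mark_of [ 417. -400.    0.] 0.78
top awl mark_of [390. -50.   1.] 0.8
```

View pics/f.png

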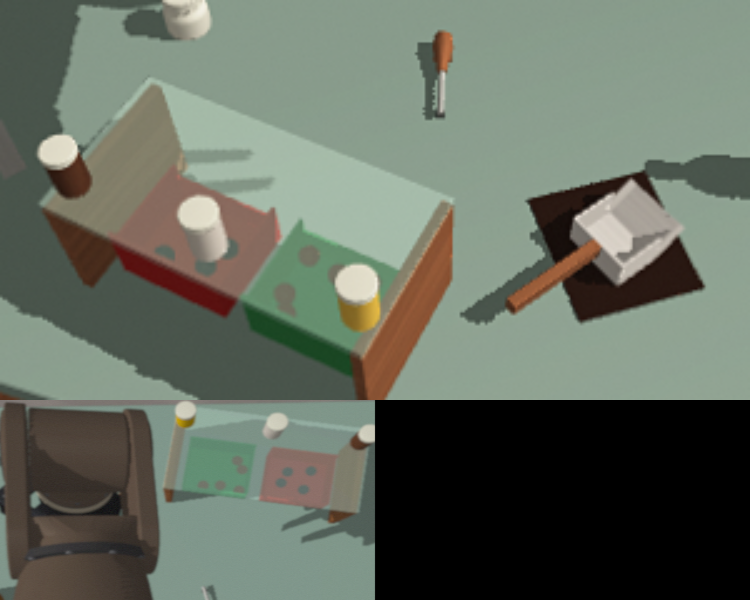

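```bash
python3 -c "
from cell import env
print(env.job_done())"
```

```text
the job is handed in; nothing more can be done
None
```

The job is handed in. The last pictures show all five knobs in the green bin, the empty scoop released upright on its mat, and the bottle, jar and awl where they were; the robot clock stood at about 31 s. To get the tool lean needed to pitch the scoop, I pushed the arm past its reach. That briefly read joint 3 at 0.047 rad, just under its 0.05 limit, and I was not shown whether that counts against it.

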